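# Hang the dip cup to drain from an S-hook seated in the rack's notch

### The arm

A 7-joint arm with a two-finger parallel gripper is mounted at the origin on a cart in front of the work surface, level with it; the furniture and walls round the work are solid. World frame = base frame: x ahead of the robot, y to its left, z up, the work surface at z = 0. Lengths are in m, angles in rad, forces in N, time in s.
With the tool pointing down it reaches from about 0.4 to 0.85 m from the base axis. Payload 10.4 kg.
Tool frame: the origin (TCP) lies on the centre line of the jaws, within the pads' length; the fingertips stand 8 mm ahead of it and the grasp point (between the pads) lies 11 mm behind it; z points along the fingers, y is the direction in which the jaws open and shut (so a half turn about z gives the same grasp; the last joint's range is limited). The gripper opens to 85 mm and grips with 20 to 120 N. Pads are 22 mm wide; open, the fingers measure 114 mm over their backs; the gripper's body (76 mm by 85 mm) begins 54 mm behind the grasp point. The pads swing forward as they close: fully open they stand 13 mm farther back than shut.
Start: joints at [-1.309, 0.332, -0.065, 1.46, 0.022, 1.35, -0.088], TCP at [0.176, 0.6, 0.239] pointing down, gripper open.
Joint ranges: [-2.6, 2.6], [-0.5, 2.12], [-1.47, 1.34], [0.16, 2.42], [-1.27, 4.41], [0.06, 2.06], [-2.6, 2.6]. Speed limits (rad/s): [2.22, 2.22, 2.79, 2.79, 3.14, 3.14, 3.14].

### API

Orientations are given as a unit quaternion [x, y, z, w].
In Python, from workcell import manip gives the robot as it stands.
- The arm moves only by the tool arm_command, never from a script. Its argument "targets" is text: rows parted by semicolons, each of 6 numbers parted by spaces: the shift along the tool's x, y, z in mm, then the turn, a rotation vector about the tool's x, y, z in rad. A call has 1 to 5 rows; each row shifts and turns the commanded pose from where the row before left it, along the tool's axes as they then stand; what a row does not reach is not made up. A row lasts 1/8 s, in which the tool goes at most 62.5 mm and 10.7 degrees, less where a joint would pass 70% of its speed; a pose out of reach is approached as far as the arm can. A call is refused whole if a number of a shift passes 62.5 or a number of a turn 0.188, either way. A call with a gripper value outside its range is refused whole. "grip" is the finger opening in mm, from 0 to 85.4, set as the call begins (left out, the last holds). The fingers move at their own pace and stop on an object; "squeeze" is the grip in N (left out, the last holds). Time passes only in rows, so rows that do not move let the fingers close. It gives the time, the measured TCP pose, the force and the opening at its end, in the units of the state.
- manip.get_obs(): the state, without advancing time (a new reading comes with each control period).
- manip.camera(name): name is "scene" or "top" or "wrist"; returns a dict with "frame" (480x640x3 uint8, red, green, blue), "vertical_fov" (degrees; the focal length in pixels is half the picture's height over the tangent of half this angle, whatever the lens; pixels are square), "cx", "cy" (the principal point, pixels), "distortion" ([k1, k2, p1, p2, k3] as OpenCV has them; the pictures are not rectified), "rvec" (rotation vector, rad) and "tvec" (3), from world to camera coordinates, as OpenCV has them. Camera axes: x right, y down, z forward; pixel columns grow to the right and rows downward; lengths in m; the calibration is good to about 2 mm. A picture is of the moment at which its call begins. There is no depth.
- manip.hand_in(): hands the job in, once; it reports no verdict.
Trained networks look in a picture, given as the dict that the camera call returned (one of the last four; its "shot" number tells which), for a name from the list of things; names that differ only in an ending like _2 or _b are one class to them, and where a whole thing is asked for, a point or a joint stands for the part that bears it (a point fixed in the world has none). Each returns a list of dicts, best first, with "p" (0 to 1); they miss things now and then, are a little off and sometimes report something else, mostly with a low value. They report only what shows in the picture. A call takes as long as a camera call. They do not tell look-alikes from the thing itself.
- manip.search_frame(picture, name): "xyz" ([x, y, z] in m, in the coordinates of the camera as it stood for that picture, good to about 4 mm: the middle of the surface that is visible of it).
The state is a dict: "clock": time; "joint_pos": joint angles; "joint_velocities": joint speeds; "tau": joint torques, N m; "position": TCP position; "ee_rot": TCP orientation; "ft_force": force on the tool from outside, world axes, zero at the start; "torque": the same for the moment, N m; "grip_width": opening from 0.0 (shut) to 1.0 (fully open).
Only numpy, scipy, OpenCV 4.12 (cv2) and the standard library are available. Lean on these libraries where they do the work, as an engineer would, in place of code of your own. Each camera call takes 0.05 s, during which the arm holds its last target.

### The job

The washed dip cup has to drain on the rack at the left. Take the S-hook off its stand, hang it over the rack's square top bar and slide it along, resting lightly on the bar, until it drops fully home into the one notch in the bar; then hang the cup by its bail in the hook's lower curl and let go of everything. The bar has been clamped anywhere along its length, so find the notch by feel; press gently (never above 20 N on the rack, 12 N between cup and hook) and do not disturb the sample tin, small box or sanding block.

Things in the scene. Friction and masses are not known exactly. Their poses are not given: they have to be found in the camera images.
- hook: S-hook of dark flat steel bar 14 mm wide (its y), 5 mm thick, about 70 g, hanging upright on the stand; can rock a few degrees. Origin: centre of the 18 mm square bar it sits on. z up, -x front (cup side). Flat crown over the bar: underside z +9, top +14 mm. Rear leg: inner face x +10, down to z -17 mm, flared to the rear. Mouth below the crown 37 mm wide in x.
- hook_shank (a point): Upper part of the hook's upright shank, hook frame (-30, 0, -8) mm; the shank is x -32.5 to -27.5, z +8 to -58 mm. Good place to grip from above across the 14 mm width, fingers in front of the bar.
- hook_curl (a point): Where the centre of the 6 mm bail wire rests in the lower curl; hook frame (-44, 0, -66.5) mm. The curl opens upward, 24 mm wide in x, between the shank and an upturned tip (x -57 to -66, top z -48 mm).
- cup: Round steel dip cup, 54 mm across, 55 mm high, about 140 g, with a stiff upright wire bail (6 mm wire, in the cup's y-z plane, legs 57 mm apart) and a black grip tab on top. Stands on the bench near the front edge, right of the balance. Origin: centre of the underside, z up, y along the bail. A half turn about z makes no difference.
- bail_top (a point): Middle of the level top piece of the bail (wire centre), 110 mm above the cup's underside; this piece is 36 mm long in y, the wire's lower side 107 mm up, so 52 mm of open height over the cup's rim.
- cup_tab (a point): Grip tab: 24 mm wide along the cup's y, 9 mm thick along x, from 1 to 41 mm above the wire's centre; this point is 25 mm above it. Gripped across the 24 mm from above, the wire below stays free.
- bar_mid (a point): Axis of the square top bar (18 x 18 mm, top at z +9) of the fixed grey rack, midway between its posts (156 mm apart), 275 mm up; y along the bar, -x front, towards the robot. Free of clamps for y -66 to +66 mm. One notch in the top, 20 mm wide (y), 5 mm deep: its middle is anywhere in y -35 to +35 mm, not measured. A hook on the bar has its origin at this level, in the notch 5 mm lower.
- bumper_mid (a point): Middle of the rack's lower bumper bar, 10 mm round, parallel to the top bar (whose end clamps rise to 28 mm above its axis), 20.5 mm in front of it and 48 mm lower. The shank goes in front of it and leans on it when let go (up to 5 degrees). Bar and bumper leave the hook 3 mm of play in x: lower it with its origin 0 to 1 mm behind (+x of) the bar's centre line.
- stand_bar (a point): Centre of the 30 mm long square bar on the small fixed hook stand, 130 mm up, where the hook hangs at first; axes as the hook's. Lifting the hook 40 mm straight up frees it.
- sample_tin: Sample tin, 67 mm across, 73 mm high, at the back behind the balance; leave alone. Origin under its centre.
- small_box: Small plain red-brown box lying flat, 40 x 70 x 22 mm, near the front edge; leave alone. Origin under its centre.
- sanding_block: Sanding block, 63 x 110 x 22 mm, at the front right; leave alone. Origin under its centre.
Things that resemble listed ones, but are neither listed nor needed, are in the scene too. What is shaped like the cup but orange is not meant.

How it is judged:
On the way, in this order (a step that is already met when the one before it is completed fails the run):
1. the hook sits over the rack's bar, dropped home in the notch, before the cup is hung (z of hook in the frame of bar_mid between -0.01 and -0.003 m and x of hook in the frame of bar_mid between -0.006 and 0.006 m and y of hook in the frame of bar_mid between -0.055 and 0.055 m and angle between hook's own z axis and vertical below 0.2 rad and not (distance between bail_top and hook_curl below 0.012 m)), for 0.3 s.
2. the cup's bail lies in the lower curl of the seated hook (z of hook in the frame of bar_mid between -0.01 and -0.003 m and x of hook in the frame of bar_mid between -0.006 and 0.006 m and y of hook in the frame of bar_mid between -0.055 and 0.055 m and angle between hook's own z axis and vertical below 0.2 rad and distance between bail_top and hook_curl below 0.01 m and height (world z) of cup above 0.03 m and angle between cup's own z axis and vertical below 0.25 rad), for 0.3 s.
At the end, for the whole second after the job is handed in: Hook in the bar's notch (origin 3-10 mm below the bar's centre line, within 6 mm in x and 55 mm in y of bar_mid, tilt under 0.2 rad); bail middle within 10 mm of hook_curl; cup over 30 mm above the bench, tilt under 0.25 rad; at rest (cup under 0.05, hook under 0.03 m/s) (all of step 2 and linear speed of cup below 0.05 m/s and linear speed of hook below 0.03 m/s); the robot touches nothing.
It fails at once if hook and rack (bar included) press on each other with more than 20 N (contact force between hook and rack above 20 N).
It fails at once if cup and hook press on each other with more than 12 N (contact force between cup and hook above 12 N).
It fails at once if the sample tin, small box or sanding block is shifted by more than 20 mm (distance of any of sample_tin, small_box, sanding_block from where it was at the start of the episode above 0.02 m).
It also fails if it takes over 72 s, if anything falls off the work surface, if the arm or the gripper's body presses on something with over 40 N, if the wrist force passes 120 N, or if a joint passes its speed limit or range.

## Working session

There is one attempt and no reset: what is moved stays moved. The work goes in short steps, Python scripts to look and compute and a tool call to move; the robot and the scene stay as the last step left them, time stands still between calls to the robot, and variables do not carry over. Pictures are saved under pics/ and viewed, and the job is handed in when it is done.

Besides the shell and the picture viewer there is one more tool, called after "Request:" as name(argument=value, ...) on one line, values as JSON. arm_command: Moves the arm, as the interface text tells. Its arguments: {"type":"object","properties":{"targets":{"type":"string"},"grip":{"type":"number"},"squeeze":{"type":"number"}},"required":["targets"]}

```bash
mkdir -p pics; ls; cat > h.py <<'E'
import numpy as np, cv2
from scipy.spatial.transform import Rotation as R
from workcell import manip
def save(im,n,s=1):
    cv2.imwrite('pics/'+n+'.png',cv2.cvtColor(im,cv2.COLOR_RGB2BGR))
def K(c):
    f=c['frame'].shape[0]/2/np.tan(np.radians(c['vertical_fov'])/2)
    return np.array([[f,0,c['cx']],[0,f,c['cy']],[0,0,1.]])
def RT(c): return R.from_rotvec(np.ravel(c['rvec'])).as_matrix(),np.ravel(c['tvec'])
def proj(c,P):
    p,_=cv2.projectPoints(np.atleast_2d(np.array(P,float)),np.ravel(c['rvec']).astype(float),np.ravel(c['tvec']).astype(float),K(c),np.array(c['distortion'],float)); return p[:,0]
def toworld(c,x):
    r,t=RT(c); return r.T@(np.array(x)-t)
def ray(c,uv):
    p=cv2.undistortPoints(np.array([[uv]],float),K(c),np.array(c['distortion'],float))[0,0]
    r,t=RT(c); d=r.T@np.array([p[0],p[1],1]); return -r.T@t,d/np.linalg.norm(d)
def atz(c,uv,z):
    o,d=ray(c,uv); return o+d*(z-o[2])/d[2]
def tri(c1,u1,c2,u2):
    A=[];b=[]
    for c,u in((c1,u1),(c2,u2)):
        o,d=ray(c,u);M=np.eye(3)-np.outer(d,d);A.append(M);b.append(M@o)
    return np.linalg.lstsq(np.vstack(A),np.hstack(b),rcond=None)[0]
def find(c,names):
    for n in names:
        for d in manip.search_frame(c,n)[:4]:
            w=toworld(c,d['xyz']); print(n,round(d['p'],2),np.round(w,4),proj(c,w).round()[0])
E
python3 - <<'E'
from h import *
for n in('scene','top','wrist'):
    c=manip.camera(n); save(c['frame'],n+'0'); r,t=RT(c); print(n,c['vertical_fov'],-r.T@t)
    if n!='wrist': find(c,['hook','hook_shank','hook_curl','cup','bail_top','cup_tab','bar_mid','bumper_mid','stand_bar'])
o=manip.get_obs(); print(o)
E
```

```text
pics
scene 49.43998713949865 [-0.13594755 -0.89584299  0.81328854]
hook 0.65 [ 0.5166 -0.0524  0.1102] [321. 276.]
hook_shank 0.8 [ 0.5165 -0.0531  0.1085] [321. 277.]
hook_curl 0.76 [ 0.5183 -0.0454  0.1046] [320. 277.]
cup 0.84 [ 0.6835 -0.4512  0.0442] [497. 355.]
cup 0.67 [ 0.4391 -0.1039  0.0463] [309. 320.]
cup 0.55 [ 0.5327 -0.4246  0.0508] [441. 378.]
bail_top 0.86 [ 0.6862 -0.4583  0.0446] [501. 357.]
bail_top 0.71 [ 0.4382 -0.1051  0.0451] [309. 320.]
bail_top 0.58 [ 0.5298 -0.4196  0.0486] [438. 378.]
cup_tab 0.75 [ 0.685  -0.4548  0.0432] [499. 356.]
cup_tab 0.68 [ 0.5316 -0.4269  0.045 ] [441. 381.]
cup_tab 0.62 [ 0.439  -0.1038  0.0463] [309. 320.]
cup_tab 0.46 [ 0.3579 -0.2035  0.0223] [306. 366.]
bar_mid 0.89 [0.5454 0.4336 0.2303] [228. 169.]
bumper_mid 0.75 [0.5467 0.4317 0.2287] [229. 170.]
stand_bar 0.74 [ 0.3744 -0.4196  0.0226] [382. 425.]
stand_bar 0.61 [ 0.5431 -0.0546  0.0092] [330. 306.]
top 44.707726262819264 [-0.13418775 -0.1591345   1.61470186]
hook 0.55 [ 0.5186 -0.0478  0.1264] [331. 266.]
hook_shank 0.68 [ 0.5172 -0.0512  0.1276] [332. 266.]
hook_shank
[... 833 characters left out ...]
s': array([-1.30859516,  0.33217646, -0.06467744,  1.46009107,  0.02158372,
        1.34990397, -0.08849319]), 'joint_velocities': array([-3.80688318e-05, -5.83853159e-04,  1.28902023e-03, -4.89626318e-05,
        3.99883448e-05, -6.15356886e-04,  1.13629218e-03]), 'tau': array([-9.82748679e-04, -6.25233221e+01,  4.82415198e-02, -3.91829860e+01,
        1.63576630e-02,  1.96726367e-03, -3.53609046e-06]), 'position': array([0.17560107, 0.59984862, 0.23935644]), 'ee_rot': array([ 1.41927241e-01,  9.89877091e-01,  5.82738199e-05, -6.11914010e-06]), 'ft_force': array([ 0.08909427, -0.07863114,  0.3199071 ]), 'torque': array([0.04840428, 0.01873998, 0.02921104]), 'grip_width': 0.9998121563350664}
```

View pics/scene0.png

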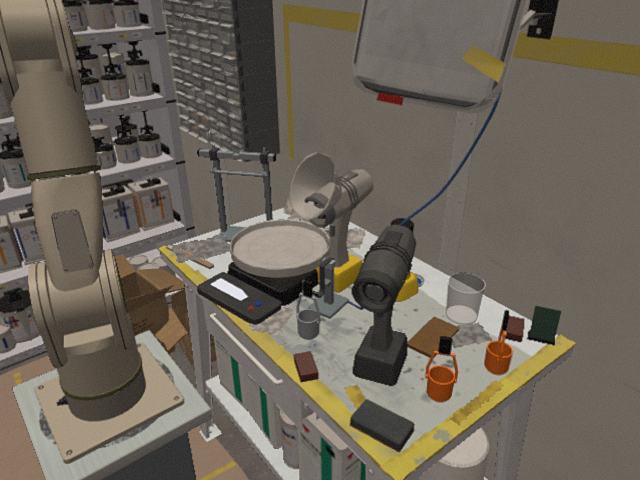

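View pics/top0.png

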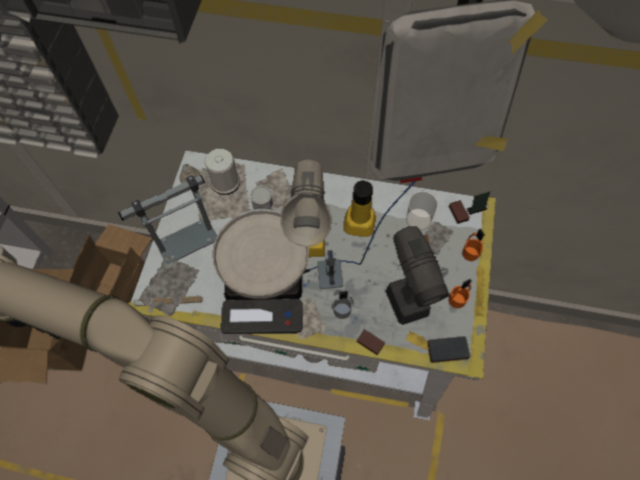

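View pics/wrist0.png

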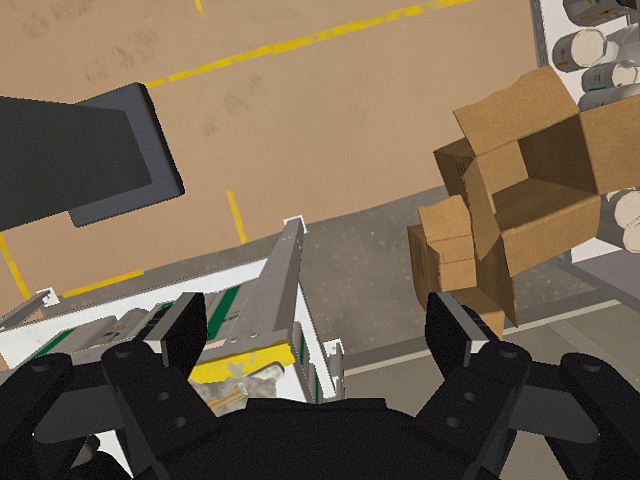

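```bash
python3 - <<'E'
from h import *
s=cv2.imread('pics/scene0.png');t=cv2.imread('pics/top0.png')
a=cv2.resize(s[255:345,275:375],(800,720)[:2],interpolation=cv2.INTER_CUBIC)[:600]
a=cv2.resize(s[255:345,280:370],(590,590),interpolation=cv2.INTER_CUBIC)
cv2.imwrite('pics/c1.png',a)
b=np.hstack([cv2.resize(s[135:235,180:290],(440,400),interpolation=cv2.INTER_CUBIC),cv2.resize(t[240:330,300:380],(355,400),interpolation=cv2.INTER_CUBIC)])
cv2.imwrite('pics/c2.png',b)
cv2.imwrite('pics/c3.png',cv2.resize(t[160:270,110:230],(654,600),interpolation=cv2.INTER_CUBIC))
E
```

```text
(no output)
```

View pics/c1.png

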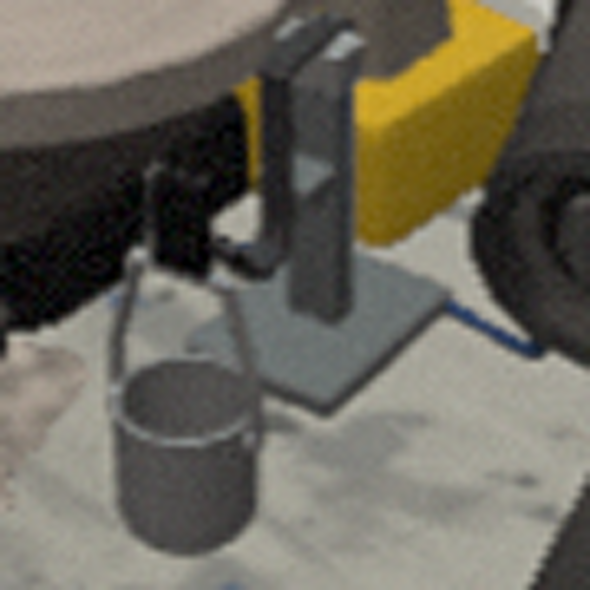

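View pics/c2.png

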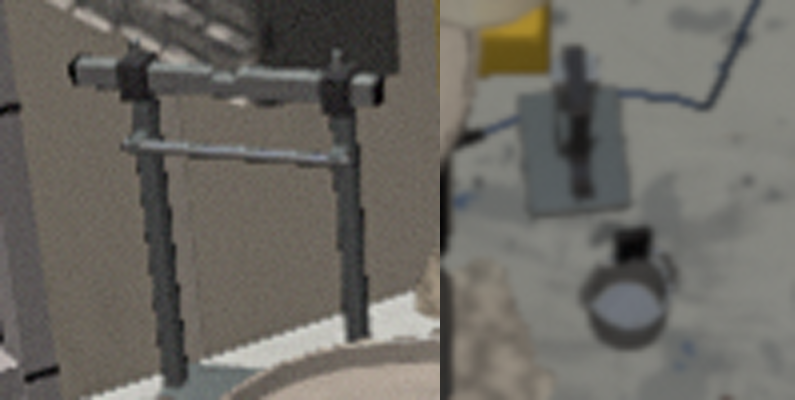

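View pics/c3.png

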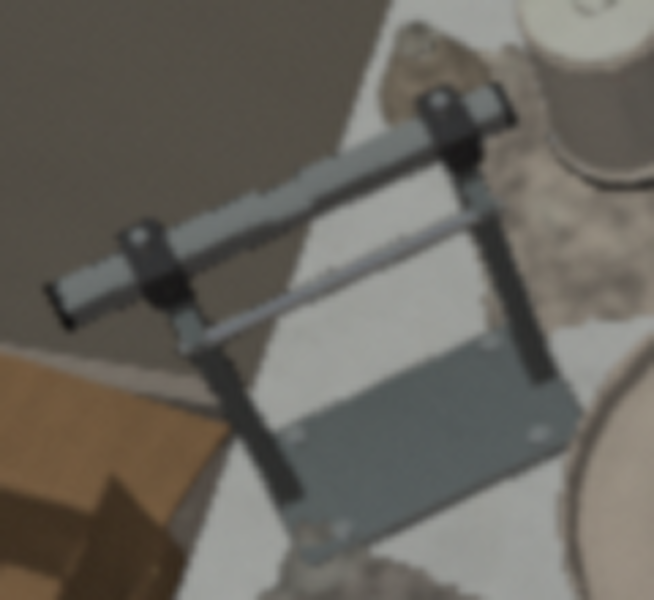

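```bash
cat >> h.py <<'E'
def go(p,yaw=None):
    "shift in tool axes mm to world p ; yaw of tool: angle of tool y axis from world +y (ccw)"
    o=manip.get_obs(); r=R.from_quat(o['ee_rot']); m=r.as_matrix()
    d=np.array(p)-o['position']; print('t',round(o['clock'],2),'pos',o['position'].round(4),'F',o['ft_force'].round(2),'shift',(m.T@d*1000).round(1))
    if yaw is not None:
        c,s=np.cos(yaw),np.sin(yaw)
        T=np.array([[-c,-s,0],[-s,c,0],[0,0,-1.]]).T  # columns x=(-c,-s,0), y=(-s,c,0)
        T=np.column_stack([(-c,-s,0),(-s,c,0),(0,0,-1)])
        rv=(r.inv()*R.from_matrix(T)).as_rotvec(); print('turn',rv.round(4), 'shift after turn',(T.T@d*1000).round(1))
E
python3 - <<'E'
from h import *
s=manip.camera('scene');t=manip.camera('top')
for n,a,b in [('clampL',(214.2,153),(137.5,208)),('clampR',(265,156),(192,181.6)),('bumpL',(212.5,170.8),(144.9,223.3)),('bumpR',(268,174.5),(200.3,198.2))]:
    P=tri(s,a,t,b); print(n,P.round(4),proj(s,P),proj(t,P))
print(atz(t,(310+0,0),0)[:2])
# hook line in top, z .144: crop scale 400/90, offset (300,240), starts at x=440
for u in[(575,50),(583,190)]:
    uv=(300+(u[0]-440)/4.44,240+u[1]/4.44); print(uv,atz(t,uv,0.144))
go([0.43,-0.06,0.36],0)
E
```

```text
clampL [0.5235 0.4739 0.2748] [[213.5894223  153.25152467]] [[137.88277679 207.36512905]]
clampR [0.6279 0.3554 0.2758] [[264.76409612 156.10700059]] [[192.15153239 181.36342826]]
bumpL [0.5053 0.4613 0.2267] [[211.90561998 171.0438337 ]] [[145.25993907 222.69076587]]
bumpR [0.6153 0.3353 0.2247] [[265.92531131 175.40916037]] [[201.60600867 196.17850722]]
[1.66736095 0.24846528]
(330.4054054054054, 251.26126126126127) [ 0.55406455 -0.04006874  0.144     ]
(332.2072072072072, 282.7927927927928) [ 0.46184342 -0.06234225  0.144     ]
t 1.15 pos [0.1756 0.5998 0.2393] F [ 0.26 -0.12  0.2 ] shift [-429.5 -561.8 -120.7]
turn [ 1.000e-04 -0.000e+00 -2.848e-01] shift after turn [-254.4 -659.8 -120.7]
```

Request:
arm_command(targets="-36 -47 -10 0 0 0;-36 -47 -10 0 0 0;-36 -47 -10 0 0 0;-36 -47 -10 0 0 0;-36 -47 -10 0 0 0")

```text
clock: 1.78
position: [0.2829, 0.3219, 0.2898]
ee_rot: [0.142, 0.99, 0.0, 0.0]
ft_force: [2.0, 0.1, -0.3]
grip_width: 1.0
```

Request:
arm_command(targets="-36 -47 -10 0 0 0;-36 -47 -10 0 0 0;-36 -47 -10 0 0 0;-36 -47 -10 0 0 0;-36 -47 -10 0 0 0")

```text
clock: 2.4
position: [0.3894, 0.0456, 0.3399]
ee_rot: [0.142, 0.99, 0.001, 0.0]
ft_force: [0.5, 1.7, -0.3]
grip_width: 0.999
```

Request:
arm_command(targets="-36 -47 -10 0 0 0;-36 -47 -10 0 0 0;0 0 0 0 0 -0.14;0 0 0 0 0 -0.14;0 0 0 0 0 0")

```text
clock: 3.02
position: [0.4317, -0.0628, 0.3594]
ee_rot: [0.003, 1.0, 0.0, 0.0]
ft_force: [0.3, 0.4, 0.1]
grip_width: 0.995
```

```bash
python3 - <<'E'
from h import *
c=manip.camera('wrist'); save(c['frame'],'w1')
find(c,['hook','hook_shank','cup','cup_tab','stand_bar'])
o=manip.get_obs();print(o['joint_pos'].round(3))
go([0.43,-0.06,0.36],0)
E
```

```text
hook 0.94 [ 0.5198 -0.0509  0.1388] [328. 287.]
hook_shank 0.67 [ 0.5196 -0.0504  0.1411] [329. 288.]
cup 0.95 [ 0.4366 -0.0996  0.0469] [286. 194.]
cup 0.61 [ 0.5167 -0.4062  0.0314] [ 62. 253.]
cup_tab 0.93 [ 0.4411 -0.0968  0.0464] [289. 198.]
cup_tab 0.73 [ 0.5182 -0.4032  0.0318] [ 64. 255.]
stand_bar 0.68 [ 0.5418 -0.0422  0.0131] [332. 265.]
[-0.82  -0.244  0.722  1.746  0.16   1.58   1.453]
t 3.33 pos [ 0.4317 -0.0628  0.3593] F [-0.05  0.58  0.75] shift [ 1.7  2.8 -0.7]
turn [ 0.0001  0.     -0.0061] shift after turn [ 1.7  2.8 -0.7]
```

View pics/w1.png

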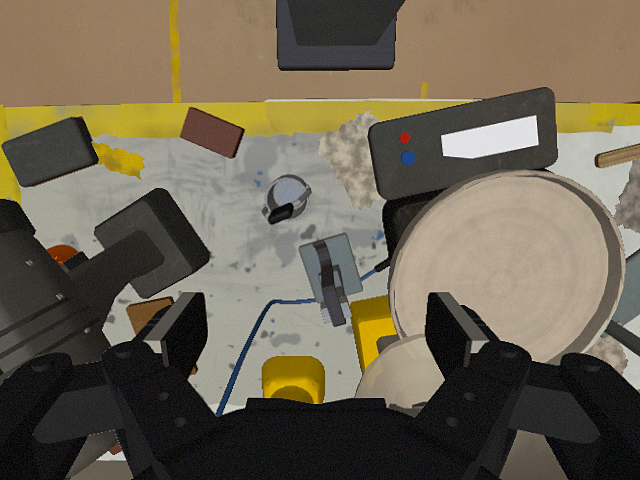

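```bash
python3 - <<'E'
import cv2
s=cv2.imread('pics/w1.png')
cv2.imwrite('pics/w1a.png',cv2.resize(s[225:335,280:390],(600,600),interpolation=cv2.INTER_CUBIC))
cv2.imwrite('pics/w1b.png',cv2.resize(s[160:235,250:325],(600,600),interpolation=cv2.INTER_CUBIC))
E
```

```text
(no output)
```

View pics/w1a.png

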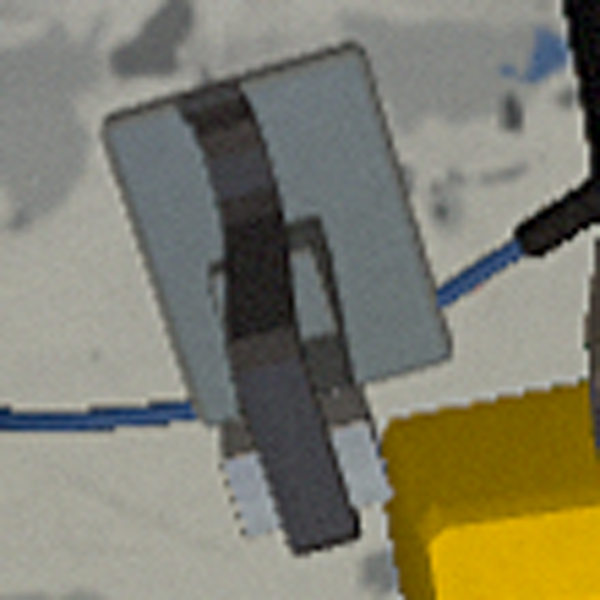

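View pics/w1b.png

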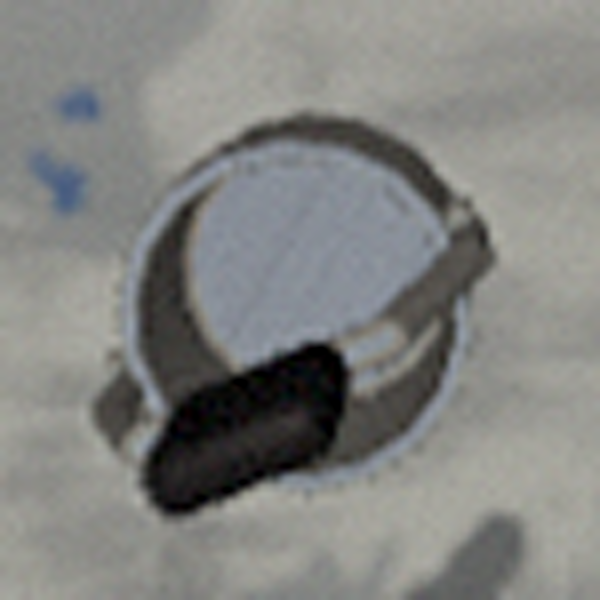

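```bash
python3 - <<'E'
from h import *
c=manip.camera('wrist')
f=lambda u:(280+u[0]*110/600-.0,225+u[1]*110/600)
g=lambda u:(250+u[0]*75/600,160+u[1]*75/600)
r,fr=atz(c,f((327,545)),.144),atz(c,f((268,358)),.144)
print('rear',r,'front',fr,'yaw',np.degrees(np.arctan2(*(r-fr)[[1,0]])),np.linalg.norm(r-fr))
for a in[(298,553),(355,537),(235,368),(300,350)]: print(atz(c,f(a),.144))
Q=[atz(c,f(a),.139) for a in[(225,460),(375,420),(390,500),(243,537)]]
print('bar',np.round(Q,4),np.mean(Q,0)); 
for i in range(4): print(np.linalg.norm(Q[i]-Q[i-1]))
a,b=atz(c,g((118,410)),.05),atz(c,g((475,240)),.05); print('bail',a,b,(a+b)/2,np.linalg.norm(a-b),np.degrees(np.arctan2(*(a-b)[[1,0]])))
print('tab',atz(c,g((250,428)),.149))
a,b=atz(c,g((165,485)),.15),atz(c,g((330,375)),.15); print(a,b)
# cup rim ellipse centre
print('rim',atz(c,g((298,310)),.055))
print(atz(c,g((298,310)),.055)-atz(c,g((250,428)),.149))
E
```

```text
rear [ 0.56067114 -0.03866874  0.144     ] front [ 0.52121754 -0.05026041  0.144     ] yaw 16.373057519334225 0.04112120375282097
[ 0.56236702 -0.04428118  0.144     ]
[ 0.55897974 -0.03326306  0.144     ]
[ 0.52322408 -0.05648123  0.144     ]
[ 0.51962483 -0.04424237  0.144     ]
bar [[ 0.5449 -0.0584  0.139 ]
 [ 0.5366 -0.0294  0.139 ]
 [ 0.5537 -0.0261  0.139 ]
 [ 0.5616 -0.0549  0.139 ]] [ 0.54919631 -0.04217917  0.139     ]
0.01707128918186329
0.030135536362119963
0.01746073809942723
0.029779429271116205
bail [ 0.45716391 -0.12627947  0.05      ] [ 0.43135041 -0.071202    0.05      ] [ 0.44425716 -0.09874074  0.05      ] 0.06082650410779027 -64.88863302803591
tab [ 0.43889812 -0.09643018  0.149     ]
[ 0.44558097 -0.10673252  0.15      ] [ 0.43233601 -0.08665143  0.15      ]
rim [ 0.44098956 -0.09782579  0.055     ]
[ 0.00209144 -0.0013956  -0.094     ]
```

```bash
python3 - <<'E'
from h import *
s=manip.camera('scene');t=manip.camera('top')
save(s['frame'],'s2')
for a,b in [((312,188),(306,222)),((312,218),(308,242)),((335,190),(306,165)),((322,187),(325,200))]:
    P=tri(s,a,t,b); print(P.round(3),proj(s,P).round(),proj(t,P).round())
t=cv2.imread('pics/top0.png'); cv2.imwrite('pics/t0b.png',cv2.resize(t[145:300,255:385],(503,600),interpolation=cv2.INTER_CUBIC))
go([0.5204,-0.0505,0.20],0.28)
E
```

```text
[0.548 0.022 0.31 ] [[311. 188.]] [[306. 221.]]
[0.534 0.013 0.235] [[309. 219.]] [[309. 240.]]
[0.707 0.077 0.261] [[347. 183.]] [[299. 176.]]
[ 0.585 -0.006  0.324] [[331. 182.]] [[320. 208.]]
t 3.48 pos [ 0.4317 -0.0628  0.3593] F [-0.3   1.06 -0.15] shift [-88.6  12.8 159.3]
turn [ 1.000e-04 -0.000e+00 -2.854e-01] shift after turn [-88.6 -12.7 159.3]
```

View pics/t0b.png

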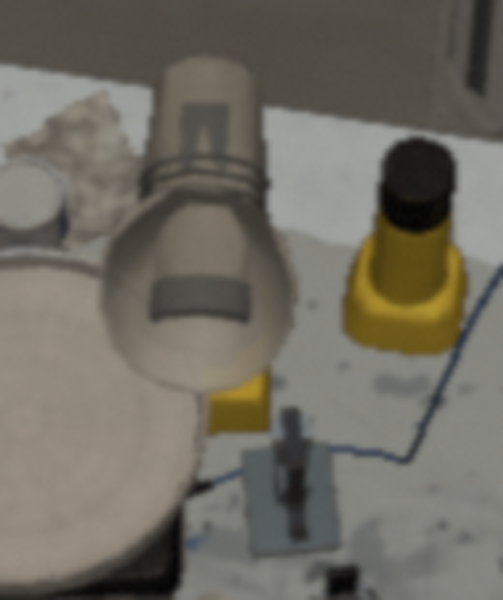

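View pics/s2.png

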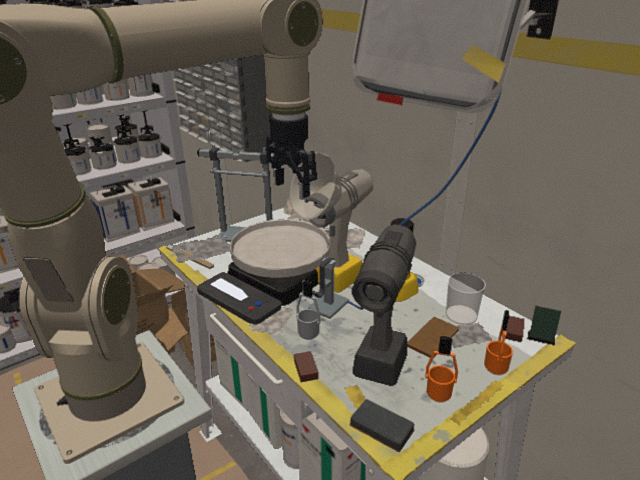

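Request:
arm_command(targets="0 0 0 0 0 -0.143;0 0 0 0 0 -0.143;-45 -6 30 0 0 0;-44 -7 40 0 0 0;0 0 45 0 0 0", grip=45)

```text
clock: 4.1
position: [0.5229, -0.0495, 0.2419]
ee_rot: [-0.141, 0.99, -0.003, -0.001]
ft_force: [0.2, -0.4, -1.2]
grip_width: 0.527
```

Request:
arm_command(targets="0 0 30 0 0 0;0 0 0 0 0 0")

```text
clock: 4.35
position: [0.5197, -0.0506, 0.2127]
ee_rot: [-0.14, 0.99, -0.0, -0.002]
ft_force: [-0.9, 0.4, 0.8]
grip_width: 0.526
```

```bash
python3 - <<'E'
from h import *
c=manip.camera('wrist'); save(c['frame'],'w2')
find(c,['hook','hook_shank','stand_bar'])
o=manip.get_obs();print(o['joint_pos'].round(3))
go([0.5204,-0.0505,0.111],0.28)
s=manip.camera('scene');save(cv2.resize(s['frame'][90:330,200:440],(600,600)),'s3')
E
```

```text
hook_shank 0.64 [ 0.5223 -0.051   0.1447] [315. 258.]
stand_bar 0.94 [ 0.5393 -0.0488  0.0117] [313. 229.]
[-0.86   0.158  0.967  1.801 -0.138  1.251  1.996]
t 4.55 pos [ 0.5217 -0.0506  0.2159] F [ 0.63 -0.87  0.34] shift [  1.4   0.5 104.9]
turn [0.0002 0.0025 0.0012] shift after turn [  1.2   0.5 104.9]
```

View pics/w2.png

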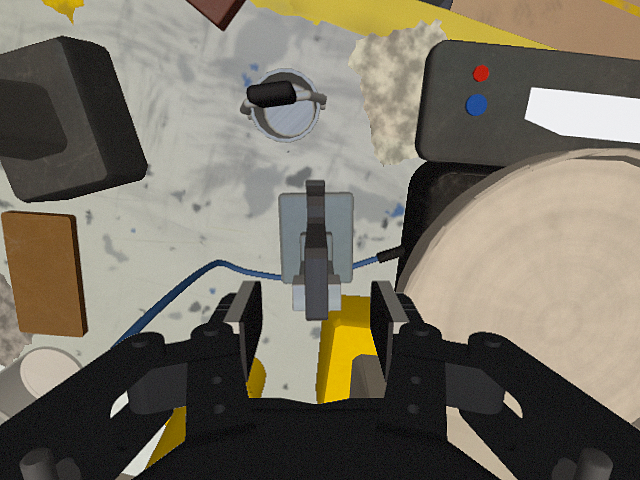

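View pics/s3.png

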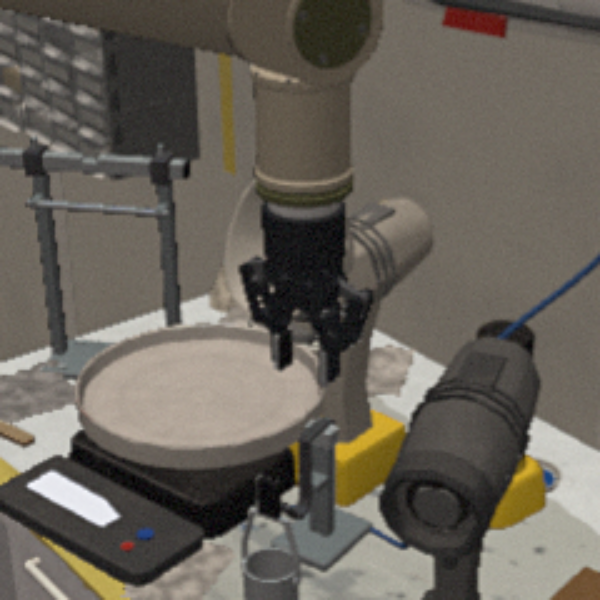

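```bash
cat >> h.py <<'E'
def hk(P,o=(0.5492,-0.0422,0.130),yaw=0.28):
    P=np.atleast_2d(P)/1000.; c,s=np.cos(yaw),np.sin(yaw)
    return np.array(o)+P@np.array([[c,s,0],[-s,c,0],[0,0,1.]])
E
python3 - <<'E'
from h import *
c=manip.camera('wrist'); im=c['frame'].copy()
pts=[]
for P in [(-32.5,7,8),(-32.5,-7,8),(-27.5,7,14),(-27.5,-7,14),(10,-7,14),(10,7,14),(-32.5,7,-58),(-32.5,-7,-58),(-66,7,-48),(-66,-7,-48),(-9,15,9),(9,15,9),(-9,-15,9),(9,-15,9)]:
    u=proj(c,hk(P))[0]; pts.append(u)
s=6; x0,y0=265,170
big=cv2.resize(im[y0:y0+100+60,x0:x0+100],None,fx=s*.6,fy=s*.6,interpolation=cv2.INTER_CUBIC)
for u in pts: cv2.circle(big,tuple(int(v) for v in ((u-[x0,y0]+.5)*s*.6)),2,(255,0,0),-1)
save(big,'w2a')
E
```

```text
(no output)
```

View pics/w2a.png

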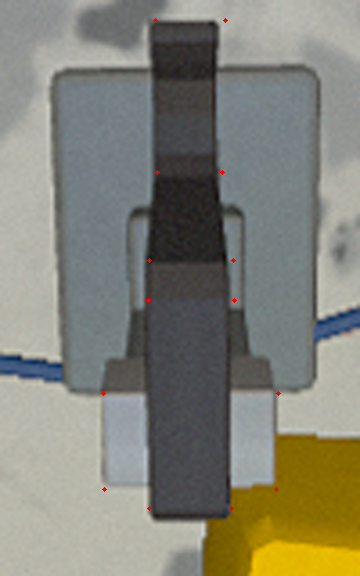

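Request:
arm_command(targets="1 0 35 0 0 0;0 0 30 0 0 0;0 0 25 0 0 0;0 0 15 0 0 0;0 0 0 0 0 0")

```text
clock: 5.28
position: [0.5197, -0.0509, 0.1092]
ee_rot: [-0.14, 0.99, -0.0, -0.0]
ft_force: [0.3, 0.4, -0.0]
grip_width: 0.525
```

```bash
python3 - <<'E'
from h import *
go([0.5204,-0.0505,0.111],0.28)
c=manip.camera('wrist'); save(c['frame'],'w3')
E
```

```text
t 5.28 pos [ 0.5197 -0.0509  0.1092] F [ 0.29  0.4  -0.04] shift [-0.7  0.2 -1.8]
turn [ 0.     -0.0007  0.0012] shift after turn [-0.7  0.2 -1.8]
```

View pics/w3.png

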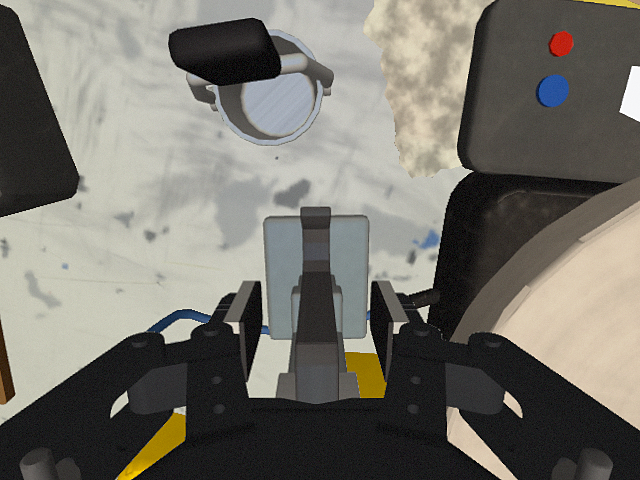

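Request:
arm_command(targets="0 0 0 0 0 0;0 0 0 0 0 0;0 0 0 0 0 0;0 0 0 0 0 0", grip=5, squeeze=60)

```text
clock: 5.82
position: [0.5204, -0.0509, 0.1102]
ee_rot: [-0.14, 0.99, 0.0, 0.001]
ft_force: [-2.2, 0.8, 7.7]
grip_width: 0.156
```

Request:
arm_command(targets="0 0 0 0 0 0;0 0 -4 0 0 0;0 0 -12 0 0 0;0 0 -20 0 0 0;0 0 -20 0 0 0")

```text
clock: 6.45
position: [0.5199, -0.051, 0.1665]
ee_rot: [-0.14, 0.99, 0.0, 0.0]
ft_force: [0.4, -0.4, -1.5]
grip_width: 0.153
```

```bash
python3 - <<'E'
from h import *
go([0.5204,-0.0505,0.2],0.28)
c=manip.camera('wrist'); save(c['frame'],'w4')
E
```

```text
t 6.45 pos [ 0.5199 -0.051   0.1665] F [ 0.41 -0.4  -1.51] shift [ -0.7   0.3 -33.5]
turn [-0.      0.0002  0.0009] shift after turn [ -0.7   0.3 -33.5]
```

View pics/w4.png

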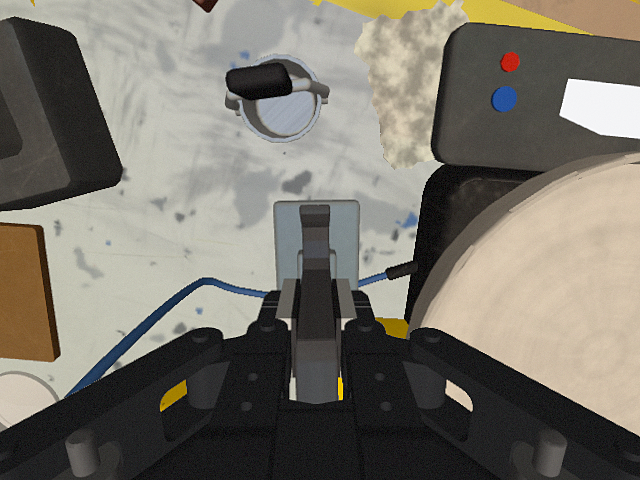

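Request:
arm_command(targets="0 0 -35 0 0 0;0 0 -35 0 0 0;30 0 -40 0 0 0;40 0 -40 0 0 0;40 0 -40 0 0 0")

```text
clock: 7.12
position: [0.4129, -0.0823, 0.3565]
ee_rot: [-0.14, 0.99, 0.0, 0.001]
ft_force: [0.6, 2.0, -1.4]
grip_width: 0.151
```

```bash
python3 - <<'E'
from h import *
go([0.508,0.355,0.43],0.72)
E
```

```text
t 7.12 pos [ 0.4129 -0.0823  0.3565] F [ 0.64  1.99 -1.43] shift [-212.5  393.9  -73.1]
turn [ 2.000e-04  1.200e-03 -4.393e-01] shift after turn [-359.8  266.1  -73.5]
```

Request:
arm_command(targets="0 55 -18 0 0 0;0 55 -18 0 0 0;0 55 -18 0 0 0;0 55 -18 0 0 0;-42 35 0 0 0 0")

```text
clock: 7.75
position: [0.3829, 0.1774, 0.4295]
ee_rot: [-0.142, 0.99, 0.002, 0.002]
ft_force: [1.8, -1.0, -0.7]
grip_width: 0.15
```

Request:
arm_command(targets="-42 35 0 0 0 0;-42 35 0 0 0 0;-42 35 0 0 0 0;-42 35 0 0 0 0;0 0 0 0 0 -0.146")

```text
clock: 8.38
position: [0.5067, 0.3603, 0.4227]
ee_rot: [-0.215, 0.977, -0.002, -0.003]
ft_force: [0.1, -0.5, -1.6]
grip_width: 0.152
```

Request:
arm_command(targets="0 0 0 0 0 -0.146;0 0 0 0 0 -0.146;0 0 0 0 0 0")

```text
clock: 8.75
position: [0.5064, 0.3562, 0.4274]
ee_rot: [-0.351, 0.936, -0.0, 0.0]
ft_force: [-0.4, -0.1, -0.5]
grip_width: 0.151
```

```bash
python3 - <<'E'
from h import *
c=manip.camera('wrist'); save(c['frame'],'w5')
find(c,['bar_mid','bumper_mid'])
go([0.508,0.355,0.43],0.72); print(manip.get_obs()['joint_pos'].round(2))
E
```

```text
bar_mid 0.58 [0.5711 0.4106 0.2308] [315. 295.]
bumper_mid 0.88 [0.5715 0.4093 0.2269] [314. 292.]
t 8.9 pos [0.5063 0.3563 0.4274] F [ 0.25  0.11 -1.21] shift [-0.4 -2.1 -2.6]
turn [ 0.      0.0001 -0.0038] shift after turn [-0.4 -2.1 -2.6]
[-1.    0.31  0.44  1.13 -0.13  1.72  1.69]
```

View pics/w5.png

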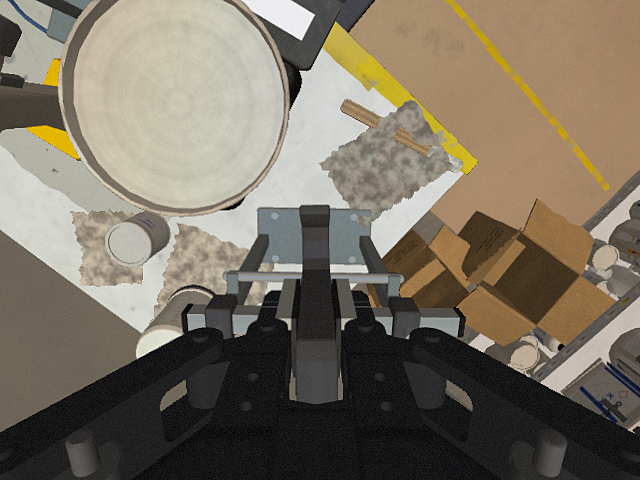

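```bash
python3 - <<'E'
import cv2
s=cv2.imread('pics/w5.png')
cv2.imwrite('pics/w5a.png',cv2.resize(s[250:340,180:280],None,fx=6,fy=6,interpolation=cv2.INTER_CUBIC))
cv2.imwrite('pics/w5b.png',cv2.resize(s[250:340,370:470],None,fx=6,fy=6,interpolation=cv2.INTER_CUBIC))
E
```

```text
(no output)
```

View pics/w5a.png

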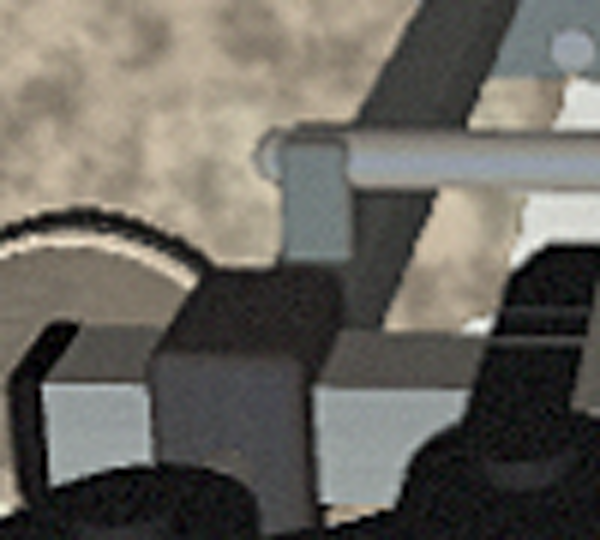

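View pics/w5b.png

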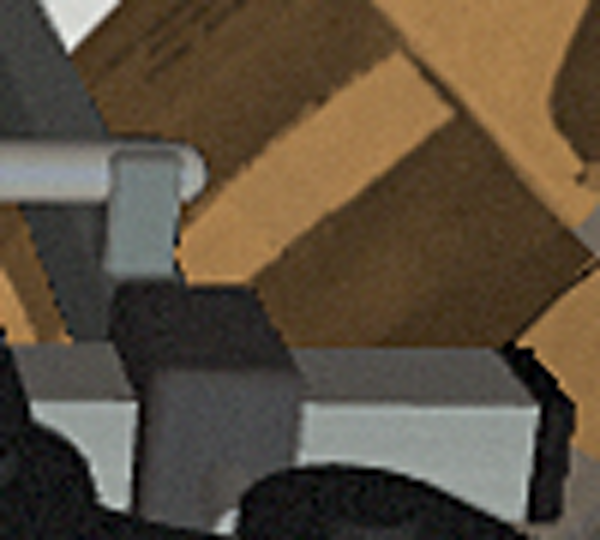

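```bash
python3 - <<'E'
from h import *
c=manip.camera('wrist')
L=lambda u:(180+u[0]/6-.4,250+u[1]/6-.4); Rr=lambda u:(370+u[0]/6-.4,250+u[1]/6-.4)
e=[atz(c,p,.284) for p in (L((45,382)),L((320,387)),Rr((30,400)),Rr((540,405)))]
print(np.round(e,4))
d=e[0]-e[3];print('yaw',np.degrees(np.arctan2(-d[0],d[1])),np.linalg.norm(d))
d=e[1]-e[2];print('yaw',np.degrees(np.arctan2(-d[0],d[1])))
k=[atz(c,p,.303) for p in (L((155,354)),L((303,362)),Rr((150,370)),Rr((300,378)))]
d=k[0]-k[3];print('clamp yaw',np.degrees(np.arctan2(-d[0],d[1])),np.linalg.norm(d),np.linalg.norm(k[1]-k[2]),np.mean(k,0))
b=[atz(c,p,.227) for p in (L((255,155)),Rr((205,172)))]
d=b[0]-b[1];print('bumper yaw',np.degrees(np.arctan2(-d[0],d[1])),np.linalg.norm(d),np.mean(b,0))
y=np.radians(41.4); ux=np.array([np.cos(y),np.sin(y)]);uy=np.array([-np.sin(y),np.cos(y)])
for q in [np.mean(e,0),np.mean(k,0),np.mean(b,0),(e[0]+e[3])/2]: print('x,y along',q[:2]@ux,q[:2]@uy)
print([round(float(v[:2]@ux),4) for v in e])
print('tcp',manip.get_obs()['position'][:2]@ux,manip.get_obs()['position'][:2]@uy)
E
```

```text
[[0.6361 0.3253 0.284 ]
 [0.6112 0.3547 0.284 ]
 [0.5351 0.4452 0.284 ]
 [0.4889 0.5001 0.284 ]]
yaw -139.89196004743584 0.22855613854952375
yaw -139.90866129921224
clamp yaw -140.14686034455733 0.16631234766695374 0.12753059851783177 [0.55779079 0.39651003 0.303     ]
bumper yaw -139.93303545559115 0.17723724480576328 [0.55981357 0.39798831 0.227     ]
x,y along 0.6946284096607512 -0.07073343161569416
x,y along 0.6806218330373602 -0.07144710427526006
x,y along 0.6831167461235509 -0.07167592156974736
x,y along 0.6948380796055778 -0.06243548896300239
[0.6923, 0.6931, 0.6958, 0.6974]
tcp 0.6154178297988914 -0.06754613187831356
```

```bash
python3 - <<'E'
from h import *
y=0.700; ux=np.array([np.cos(y),np.sin(y)]);uy=np.array([-np.sin(y),np.cos(y)])
c=manip.camera('wrist')
L=lambda u:(180+u[0]/6-.4,250+u[1]/6-.4); Rr=lambda u:(370+u[0]/6-.4,250+u[1]/6-.4)
e=[atz(c,p,.284)[:2] for p in (L((45,382)),L((320,387)),Rr((30,400)),Rr((540,405)))]
e2=[atz(c,p,.266)[:2] for p in (L((75,325)),L((340,332)),Rr((20,345)),Rr((500,348)))]
k=[atz(c,p,.290)[:2] for p in (L((155,354)),L((303,362)),Rr((150,370)),Rr((300,378)))]
b=[atz(c,p,.227)[:2] for p in (L((350,157)),Rr((90,173)))]
print('edge',[(v@ux).round(4) for v in e],'low',[(v@ux).round(4) for v in e2],'bump',[(v@ux).round(4) for v in b])
print('y clamps',[(v@uy).round(4) for v in k],'bumpends',[(atz(c,p,.227)[:2]@uy).round(4) for p in (L((255,155)),Rr((205,172)))], 'barends',(e[0]@uy).round(4),(e[3]@uy).round(4))
o=manip.get_obs()['position']; print(o,o[:2]@ux,o[:2]@uy)
# notch from initial images
s=manip.camera('scene')
for uv in [(232,153.5),(239,154.5),(235.5,155)]: 
    q=atz(s,uv,.281); print(q,q[:2]@ux,q[:2]@uy)
save(cv2.resize(s['frame'][130:200,190:290],None,fx=7,fy=7,interpolation=cv2.INTER_CUBIC),'s6')
t=manip.camera('top'); save(cv2.resize(t['frame'][160:260,110:230],None,fx=5.5,fy=5.5,interpolation=cv2.INTER_CUBIC),'t6')
E
```

```text
edge [np.float64(0.6961), np.float64(0.6961), np.float64(0.696), np.float64(0.696)] low [np.float64(0.6962), np.float64(0.6965), np.float64(0.6965), np.float64(0.6962)] bump [np.float64(0.6846), np.float64(0.685)]
y clamps [np.float64(-0.1432), np.float64(-0.1231), np.float64(0.0108), np.float64(0.0314)] bumpends [np.float64(-0.1448), np.float64(0.0325)] barends -0.1609 0.0676
[0.50629979 0.35631526 0.42734704] 0.6167840354188934 -0.05364233944990973
[0.55715123 0.42221856 0.281     ] 0.6981334268407805 -0.03599611303337955
[0.56891863 0.4019357  0.281     ] 0.694067052657683 -0.0590900614490968
[0.55880868 0.40469257 0.281     ] 0.6881105639095937 -0.05046848025700806
```

View pics/s6.png

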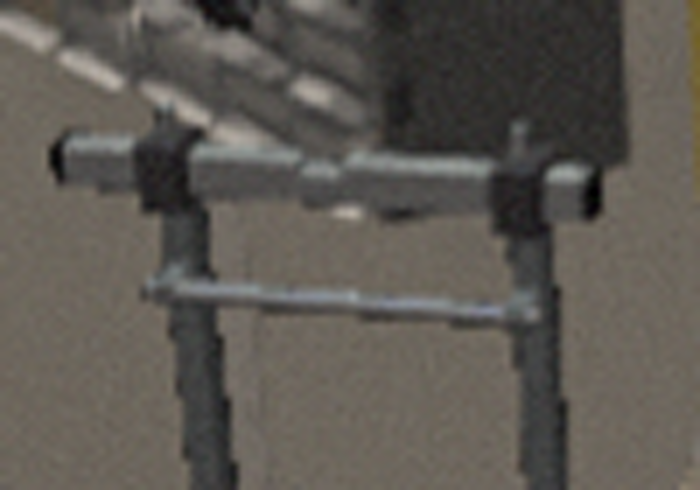

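View pics/t6.png

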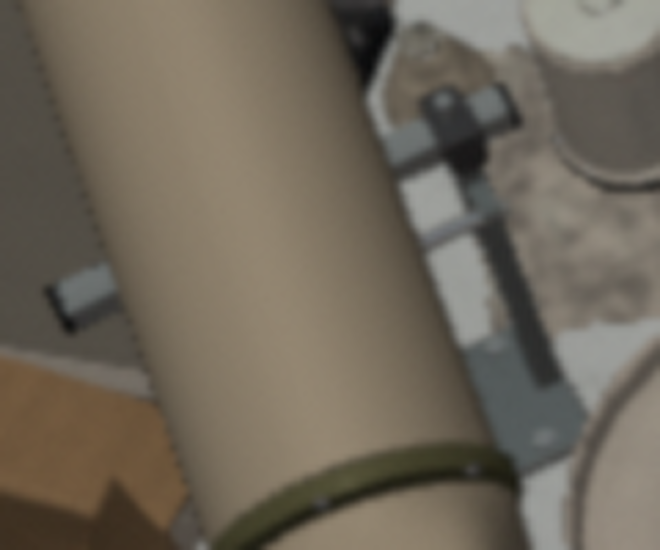

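```bash
cat >> h.py <<'E'
BY=0.700; UX=np.array([np.cos(BY),np.sin(BY)]);UY=np.array([-np.sin(BY),np.cos(BY)])
def bw(x,y,z):  # bar frame m -> world
    q=UX*(.7052+x)+UY*(-.0560+y); return np.array([q[0],q[1],.275+z])
def wb(p): p=np.array(p); return np.array([p[:2]@UX-.7052,p[:2]@UY+.0560,p[2]-.275])
OFF=np.array([.0301,.0004,.0198])
def st():
    o=manip.get_obs(); m=R.from_quat(o['ee_rot']).as_matrix()
    print('t',round(o['clock'],2),'hook in bar mm',((wb(o['position'])+OFF)*1000).round(1),'F',o['ft_force'].round(2),'Fbar',(o['ft_force'][:2]@UX).round(2),(o['ft_force'][:2]@UY).round(2),'T',o['torque'].round(2), 'yaw',np.degrees(np.arctan2(-m[0,1],m[1,1])).round(2),'w',round(o['grip_width']*85.4,2))
E
python3 - <<'E'
from h import *
s=manip.camera('scene')
Y=np.arange(-70,71,10)
pf=proj(s,[bw(-.009,y/1000,.009) for y in Y]); pb=proj(s,[bw(-.009,y/1000,.004) for y in Y]); pr=proj(s,[bw(.009,y/1000,.009) for y in Y])
im=cv2.resize(s['frame'][130:200,190:290],None,fx=7,fy=7,interpolation=cv2.INTER_CUBIC)
for u,y in zip(pf,Y): cv2.circle(im,tuple(((u-[190,130]+.5)*7).astype(int)),2,(255,0,0) if y else (0,255,0),-1)
for u in pr: cv2.circle(im,tuple(((u-[190,130]+.5)*7).astype(int)),2,(0,0,255),-1)
for u,y in zip(pf,Y): print(y,((u-[190,130]+.5)*7).astype(int))
save(im,'s7'); st()
go(bw(*(np.array([.0005,-.02,.055])-OFF)),BY)
E
```

```text
-70 [500 177]
-60 [477 175]
-50 [454 173]
-40 [431 172]
-30 [408 170]
-20 [386 169]
-10 [363 167]
0 [340 165]
10 [317 164]
20 [295 162]
30 [272 161]
40 [250 159]
50 [227 157]
60 [205 156]
70 [182 154]
t 9.15 hook in bar mm [-58.3   2.8 172.1] F [-0.04  0.26 -0.85] Fbar 0.14 0.22 T [-0.02 -0.03  0.05] yaw 41.16 w 12.78
t 9.15 pos [0.5063 0.3564 0.4273] F [-0.04  0.26 -0.85] shift [-58.3 -23.9 117.1]
turn [0.     0.0001 0.0184] shift after turn [-58.8 -22.8 117.1]
```

View pics/s7.png

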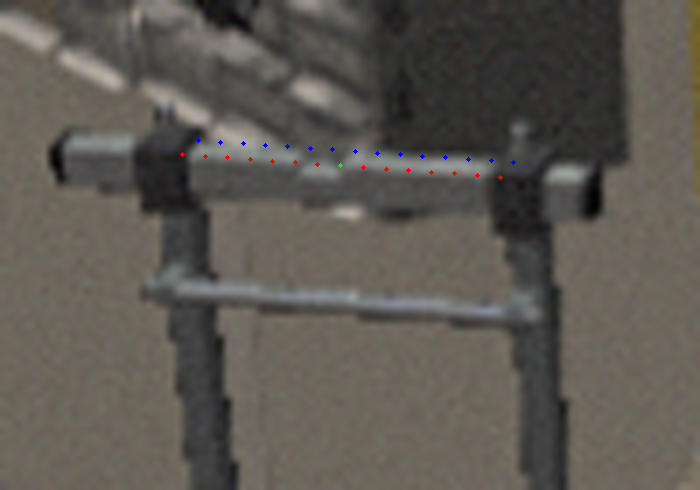

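Request:
arm_command(targets="-30 -8 30 0 0 0.018;-28.8 -8 30 0 0 0;0 0 35 0 0 0;0 0 20 0 0 0;0 0 0 0 0 0", squeeze=30)

```text
clock: 9.78
position: [0.5607, 0.3824, 0.3106]
ee_rot: [-0.343, 0.939, -0.0, -0.001]
ft_force: [-0.5, 0.2, -0.5]
grip_width: 0.156
```

```bash
python3 - <<'E'
from h import *
st()
go(bw(*(np.array([.0005,-.013,.015])-OFF)),BY)
c=manip.camera('wrist'); save(c['frame'],'w6')
s=manip.camera('scene'); save(cv2.resize(s['frame'][110:210,170:310],None,fx=5,fy=5,interpolation=cv2.INTER_CUBIC),'s8')
E
```

```text
t 9.78 hook in bar mm [  0.1 -12.4  55.4] F [-0.53  0.16 -0.47] Fbar -0.3 0.46 T [-0.05  0.01 -0.03] yaw 40.16 w 13.34
t 9.78 pos [0.5607 0.3824 0.3106] F [-0.53  0.16 -0.47] shift [-0.5 -0.6 40.4]
turn [ 0.0002 -0.003   0.0009] shift after turn [-0.4 -0.6 40.4]
```

View pics/w6.png

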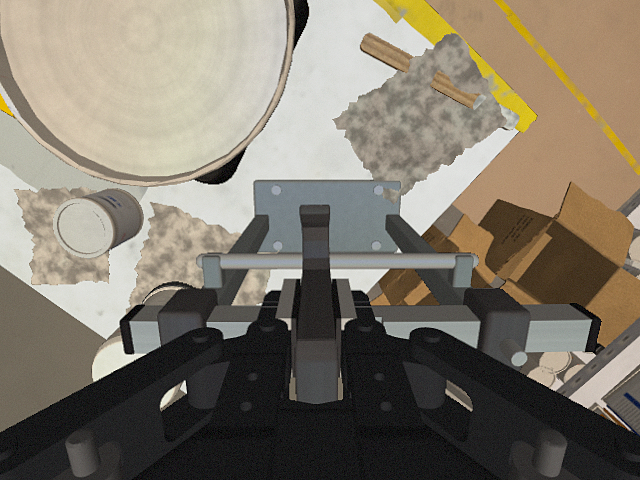

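View pics/s8.png

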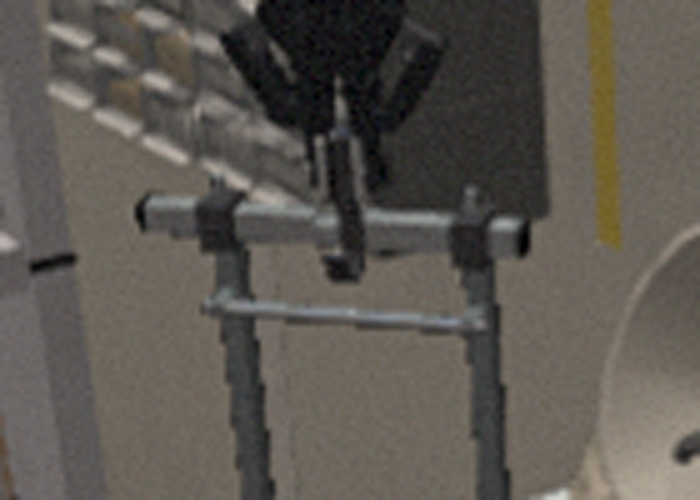

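Request:
arm_command(targets="-0.5 -0.6 15 0 0 0;0 0 10 0 0 0;0 0 0 0 0 0;0 0 0 0 0 0")

```text
clock: 10.38
position: [0.5622, 0.3825, 0.2876]
ee_rot: [-0.343, 0.939, 0.0, 0.0]
ft_force: [-0.6, -0.1, -0.7]
grip_width: 0.15
```

```bash
python3 - <<'E'
from h import *
st()
E
```

```text
t 10.38 hook in bar mm [  1.3 -13.2  32.4] F [-0.63 -0.05 -0.73] Fbar -0.52 0.37 T [-0.04 -0.02 -0.04] yaw 40.18 w 12.79
```

Request:
arm_command(targets="0 0 6 0 0 0;0 0 6 0 0 0;0 0 0 0 0 0")

```text
clock: 10.75
position: [0.5618, 0.3824, 0.2745]
ee_rot: [-0.344, 0.939, -0.0, -0.001]
ft_force: [0.4, -0.5, -0.6]
grip_width: 0.151
```

```bash
python3 - <<'E'
from h import *
for i in range(5): st(); c=manip.camera('wrist')
save(c['frame'],'w7')
E
```

```text
t 10.75 hook in bar mm [  0.9 -13.1  19.3] F [ 0.44 -0.54 -0.6 ] Fbar -0.01 -0.7 T [-0.02  0.05  0.01] yaw 40.18 w 12.93
t 10.8 hook in bar mm [  1.1 -13.2  19.7] F [ 0.05  0.1  -0.86] Fbar 0.1 0.04 T [0.   0.06 0.02] yaw 40.18 w 12.57
t 10.85 hook in bar mm [  1.2 -13.2  20.1] F [ 0.38  0.28 -0.35] Fbar 0.48 -0.03 T [-0.09 -0.02  0.  ] yaw 40.17 w 12.41
t 10.9 hook in bar mm [  1.3 -13.2  20.2] F [-0.64  0.74 -0.57] Fbar -0.02 0.98 T [0.03 0.02 0.01] yaw 40.18 w 12.93
t 10.95 hook in bar mm [  1.3 -13.2  20.3] F [ 0.76  0.66 -0.92] Fbar 1.01 0.01 T [-0.02 -0.03 -0.01] yaw 40.18 w 12.96
```

View pics/w7.png

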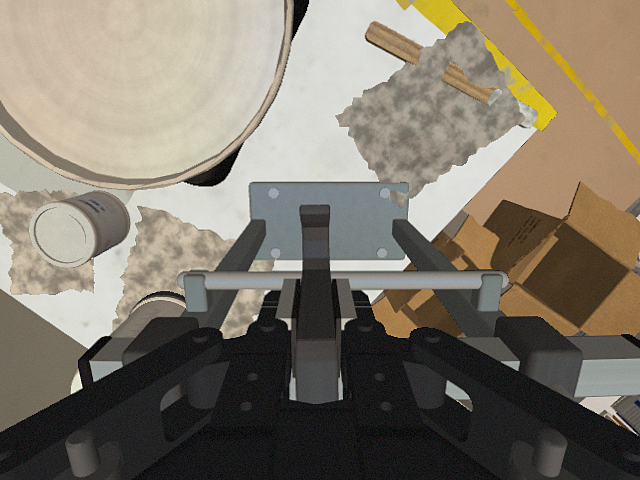

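Request:
arm_command(targets="0.7 0 5 0 0 0;0 0 5 0 0 0;0 0 5 0 0 0;0 0 0 0 0 0", squeeze=25)

```text
clock: 11.5
position: [0.5614, 0.3819, 0.2596]
ee_rot: [-0.343, 0.939, -0.0, -0.0]
ft_force: [-0.6, -0.1, -0.8]
grip_width: 0.152
```

```bash
python3 - <<'E'
from h import *
for i in range(4): st(); c=manip.camera('wrist')
st()
E
```

```text
t 11.5 hook in bar mm [  0.3 -13.1   4.4] F [-0.58 -0.08 -0.82] Fbar -0.49 0.31 T [-0.03  0.01 -0.03] yaw 40.18 w 12.97
t 11.55 hook in bar mm [  0.4 -13.2   4.8] F [-0.11  0.24 -0.13] Fbar 0.07 0.25 T [ 0.01 -0.01  0.03] yaw 40.18 w 12.48
t 11.6 hook in bar mm [  0.5 -13.2   5.1] F [ 0.63 -0.09 -0.48] Fbar 0.43 -0.47 T [ 0.04  0.   -0.03] yaw 40.18 w 12.85
t 11.65 hook in bar mm [  0.6 -13.2   5.3] F [-0.22 -0.16 -1.6 ] Fbar -0.27 0.02 T [-0.04 -0.01  0.01] yaw 40.18 w 12.88
t 11.7 hook in bar mm [  0.6 -13.2   5.3] F [-0.58 -0.07 -0.1 ] Fbar -0.49 0.32 T [-0.04  0.01  0.01] yaw 40.18 w 12.66
```

Now small steps down to contact.

Request:
arm_command(targets="0 0 1.5 0 0 0;0 0 1 0 0 0;0 0 1 0 0 0;0 0 0 0 0 0")

```text
clock: 12.2
position: [0.5616, 0.382, 0.2567]
ee_rot: [-0.343, 0.939, 0.0, -0.0]
ft_force: [0.2, 0.7, -1.3]
grip_width: 0.149
```

Request:
arm_command(targets="0 0 0.7 0 0 0;0 0 0 0 0 0")

```text
clock: 12.45
position: [0.5616, 0.382, 0.256]
ee_rot: [-0.343, 0.939, 0.0, -0.0]
ft_force: [0.2, 0.1, -1.0]
grip_width: 0.15
```

```bash
python3 - <<'E'
from h import *
for i in range(3): st(); c=manip.camera('wrist')
st()
E
```

```text
t 12.45 hook in bar mm [  0.5 -13.2   0.8] F [ 0.23  0.11 -1.02] Fbar 0.25 -0.07 T [-0.03  0.03 -0.01] yaw 40.18 w 12.84
t 12.5 hook in bar mm [  0.5 -13.2   0.9] F [-0.12  0.67 -0.94] Fbar 0.34 0.59 T [-0.01  0.02 -0.01] yaw 40.18 w 12.68
t 12.55 hook in bar mm [  0.5 -13.2   0.9] F [-0.83  0.24 -0.91] Fbar -0.48 0.71 T [0.02 0.02 0.05] yaw 40.18 w 12.97
t 12.6 hook in bar mm [  0.5 -13.2   0.9] F [ 0.12 -0.79 -1.62] Fbar -0.42 -0.68 T [0.01 0.01 0.03] yaw 40.18 w 12.83
```

Request:
arm_command(targets="0 0 0.5 0 0 0;0 0 0 0 0 0")

```text
clock: 12.85
position: [0.5616, 0.382, 0.2556]
ee_rot: [-0.343, 0.939, 0.0, -0.0]
ft_force: [0.1, 0.1, -1.1]
grip_width: 0.149
```

Request:
arm_command(targets="0 0 0.5 0 0 0;0 0 0 0 0 0")

```text
clock: 13.1
position: [0.5617, 0.382, 0.2553]
ee_rot: [-0.343, 0.939, 0.0, 0.0]
ft_force: [0.2, 0.1, 1.4]
grip_width: 0.15
```

Request:
arm_command(targets="0 0 0.5 0 0 0;0 0 0 0 0 0")

```text
clock: 13.35
position: [0.5617, 0.3821, 0.2552]
ee_rot: [-0.343, 0.939, 0.0, 0.0]
ft_force: [-1.9, -0.8, 5.0]
grip_width: 0.149
```

```bash
python3 - <<'E'
from h import *
for i in range(3): st(); c=manip.camera('wrist')
st()
E
```

```text
t 13.35 hook in bar mm [  0.7 -13.2  -0. ] F [-1.86 -0.82  4.99] Fbar -1.95 0.57 T [-0.07  0.23  0.04] yaw 40.18 w 12.76
t 13.4 hook in bar mm [  0.7 -13.2  -0. ] F [-1.56 -0.79  4.83] Fbar -1.7 0.4 T [-0.11  0.24  0.07] yaw 40.18 w 12.76
t 13.45 hook in bar mm [  0.7 -13.2  -0. ] F [-1.5  -1.08  5.64] Fbar -1.84 0.15 T [-0.09  0.25 -0.  ] yaw 40.18 w 12.7
t 13.5 hook in bar mm [  0.7 -13.2  -0. ] F [-1.64 -0.68  5.48] Fbar -1.7 0.54 T [-0.1   0.2   0.04] yaw 40.18 w 12.83
```

Request:
arm_command(targets="0 0 -0.3 0 0 0;0 2 0 0 0 0;0 2 0 0 0 0;0 0 0 0 0 0")

```text
clock: 14.0
position: [0.5593, 0.385, 0.2552]
ee_rot: [-0.343, 0.939, -0.0, 0.0]
ft_force: [1.6, -2.1, 4.7]
grip_width: 0.154
```

Request:
arm_command(targets="0 2 0 0 0 0;0 2 0 0 0 0;0 0 0 0 0 0")

```text
clock: 14.38
position: [0.5567, 0.3882, 0.2552]
ee_rot: [-0.343, 0.939, -0.0, 0.0]
ft_force: [0.5, -2.0, 4.7]
grip_width: 0.149
```

Request:
arm_command(targets="0 2 0 0 0 0;0 2 0 0 0 0;0 0 0 0 0 0")

```text
clock: 14.75
position: [0.554, 0.3913, 0.2552]
ee_rot: [-0.343, 0.939, 0.0, 0.0]
ft_force: [1.0, -1.3, 5.2]
grip_width: 0.146
```

```bash
python3 - <<'E'
from h import *
st()
E
```

```text
t 14.75 hook in bar mm [ 0.7 -1.2 -0. ] F [ 1.02 -1.27  5.16] Fbar -0.04 -1.63 T [-0.2  -0.32 -0.04] yaw 40.17 w 12.49
```

Request:
arm_command(targets="0 2 0 0 0 0;0 0 0 0 0 0")

```text
clock: 15.0
position: [0.5527, 0.3928, 0.2551]
ee_rot: [-0.343, 0.939, 0.0, 0.0]
ft_force: [1.2, -0.4, 4.0]
grip_width: 0.144
```

Request:
arm_command(targets="0 2 0 0 0 0;0 0 0 0 0 0")

```text
clock: 15.25
position: [0.5513, 0.3944, 0.2551]
ee_rot: [-0.343, 0.939, 0.0, 0.0]
ft_force: [0.3, -1.0, 4.9]
grip_width: 0.151
```

Request:
arm_command(targets="0 2 0 0 0 0;0 0 0 0 0 0")

```text
clock: 15.5
position: [0.5499, 0.3961, 0.255]
ee_rot: [-0.344, 0.939, 0.0, 0.0]
ft_force: [0.5, -1.8, 5.0]
grip_width: 0.148
```

Request:
arm_command(targets="0 1 0 0 0 0;0 0 0 0 0 0")

```text
clock: 15.75
position: [0.5493, 0.3967, 0.2549]
ee_rot: [-0.344, 0.939, 0.0, 0.0]
ft_force: [0.9, -1.7, 5.1]
grip_width: 0.15
```

```bash
python3 - <<'E'
from h import *
st()
E
```

```text
t 15.75 hook in bar mm [ 0.6  6.  -0.3] F [ 0.91 -1.66  5.07] Fbar -0.37 -1.86 T [-0.23 -0.41 -0.03] yaw 40.19 w 12.82
```

Request:
arm_command(targets="0 1 0 0 0 0;0 0 0 0 0 0")

```text
clock: 16.0
position: [0.5478, 0.3977, 0.2539]
ee_rot: [-0.344, 0.939, 0.0, -0.001]
ft_force: [0.2, -0.4, -1.0]
grip_width: 0.149
```

Request:
arm_command(targets="0 1 0 0 0 0;0 0 0 0 0 0")

```text
clock: 16.25
position: [0.5476, 0.3983, 0.2543]
ee_rot: [-0.344, 0.939, 0.0, -0.001]
ft_force: [0.7, 0.1, -0.8]
grip_width: 0.151
```

Request:
arm_command(targets="0 1 0 0 0 0;0 0 0 0 0 0")

```text
clock: 16.5
position: [0.5473, 0.3989, 0.2548]
ee_rot: [-0.344, 0.939, 0.0, -0.0]
ft_force: [0.8, 0.6, -0.6]
grip_width: 0.151
```

```bash
python3 - <<'E'
from h import *
st()
s=manip.camera('scene'); save(cv2.resize(s['frame'][130:200,190:290],None,fx=7,fy=7,interpolation=cv2.INTER_CUBIC),'s9')
E
```

```text
t 16.5 hook in bar mm [ 0.5  9.  -0.4] F [ 0.8   0.57 -0.6 ] Fbar 0.98 -0.08 T [ 0.    0.01 -0.  ] yaw 40.19 w 12.88
```

View pics/s9.png

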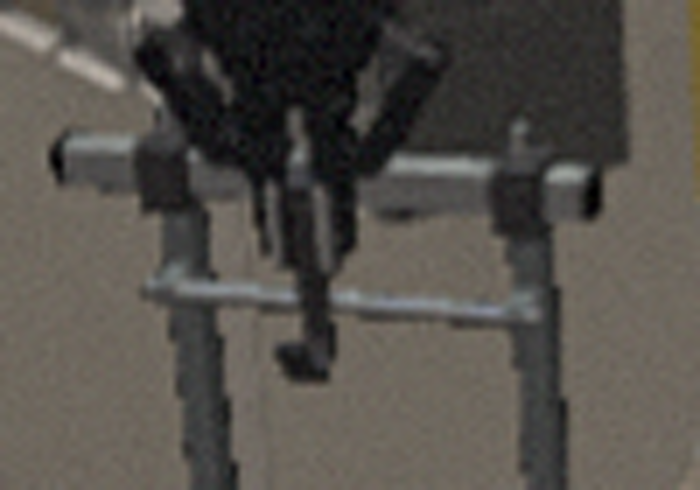

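Request:
arm_command(targets="0 0.5 1 0 0 0;0 0 1 0 0 0;0 0 0 0 0 0")

```text
clock: 16.92
position: [0.547, 0.3991, 0.2527]
ee_rot: [-0.343, 0.939, -0.0, -0.0]
ft_force: [0.0, 0.4, -1.5]
grip_width: 0.15
```

Request:
arm_command(targets="0 0 1 0 0 0;0 0 0 0 0 0")

```text
clock: 17.18
position: [0.5471, 0.3992, 0.2518]
ee_rot: [-0.343, 0.939, 0.0, -0.0]
ft_force: [-0.5, 0.3, -0.9]
grip_width: 0.152
```

Request:
arm_command(targets="0 0 1 0 0 0;0 0 0 0 0 0")

```text
clock: 17.42
position: [0.5471, 0.3991, 0.2508]
ee_rot: [-0.343, 0.939, 0.0, -0.0]
ft_force: [-1.0, -0.0, -0.5]
grip_width: 0.149
```

```bash
python3 - <<'E'
from h import *
st(); manip.camera('scene'); st()
E
```

```text
t 17.43 hook in bar mm [ 0.5  9.3 -4.4] F [-1.02 -0.02 -0.5 ] Fbar -0.79 0.65 T [-0.04 -0.04  0.01] yaw 40.17 w 12.76
t 17.48 hook in bar mm [ 0.5  9.2 -4.3] F [ 0.35  0.61 -1.77] Fbar 0.66 0.24 T [ 0.04 -0.06  0.  ] yaw 40.17 w 12.87
```

Request:
arm_command(targets="0 0 0.5 0 0 0;0 0 0 0 0 0")

```text
clock: 17.73
position: [0.5471, 0.3992, 0.2504]
ee_rot: [-0.343, 0.939, 0.0, 0.0]
ft_force: [0.5, -0.4, -1.0]
grip_width: 0.15
```

Request:
arm_command(targets="0 0 0.4 0 0 0;0 0 0 0 0 0")

```text
clock: 17.98
position: [0.5471, 0.3993, 0.2503]
ee_rot: [-0.343, 0.939, 0.0, 0.0]
ft_force: [-0.7, -1.2, 0.8]
grip_width: 0.151
```

```bash
python3 - <<'E'
from h import *
st(); manip.camera('scene'); st()
E
```

```text
t 17.98 hook in bar mm [ 0.6  9.3 -4.9] F [-0.73 -1.17  0.81] Fbar -1.31 -0.43 T [-0.02  0.1   0.02] yaw 40.18 w 12.91
t 18.02 hook in bar mm [ 0.6  9.3 -4.9] F [-0.32 -0.31  1.  ] Fbar -0.44 -0.03 T [-0.02  0.08 -0.03] yaw 40.17 w 12.54
```

Request:
arm_command(targets="0 0 0 0 0 0;0 0 0 0 0 0;0 0 0 0 0 0", grip=36)

```text
clock: 18.4
position: [0.547, 0.3992, 0.2499]
ee_rot: [-0.343, 0.939, 0.0, -0.0]
ft_force: [0.6, 0.8, 1.2]
grip_width: 0.427
```

```bash
python3 - <<'E'
from h import *
st()
c=manip.camera('wrist'); save(c['frame'],'w8')
E
```

```text
t 18.4 hook in bar mm [ 0.5  9.3 -5.3] F [0.56 0.77 1.18] Fbar 0.93 0.23 T [-0.03 -0.04 -0.05] yaw 40.18 w 36.48
```

View pics/w8.png

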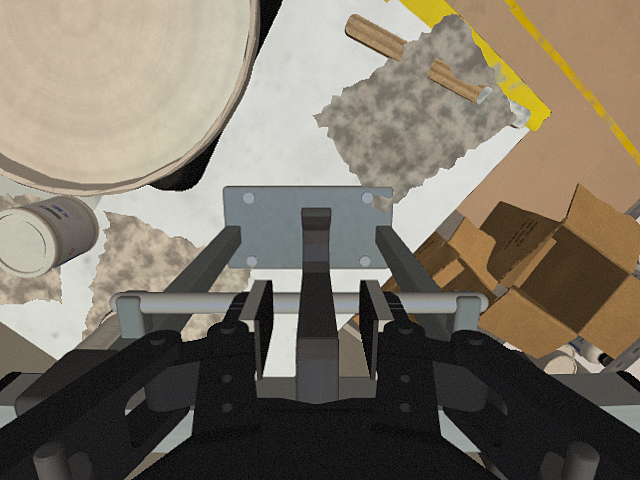

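Request:
arm_command(targets="0 0 -20 0 0 0;0 0 -40 0 0 0;20 0 -40 0 0 0;40 0 -20 0 0 0;0 0 0 0 0 0")

```text
clock: 19.08
position: [0.501, 0.3593, 0.3732]
ee_rot: [-0.343, 0.939, 0.001, 0.002]
ft_force: [-0.3, 0.5, -0.8]
grip_width: 0.417
```

```bash
python3 - <<'E'
from h import *
c=manip.camera('wrist'); im=c['frame'].copy()
o=bw(0.0005,.0093,-.005)
for P in [(-32.5,7,8),(-32.5,-7,8),(-27.5,7,14),(-27.5,-7,14),(10,-7,14),(10,7,14),(-32.5,7,-58),(-32.5,-7,-58),(-66,7,-48),(-66,-7,-48)]:
    u=proj(c,hk(P,o,BY))[0]; cv2.circle(im,tuple(np.round(u).astype(int)),1,(255,0,0),-1)
save(cv2.resize(im[170:420,180:470],None,fx=2.7,fy=2.4,interpolation=cv2.INTER_CUBIC),'w9'); st()
s=manip.camera('scene'); save(cv2.resize(s['frame'][130:200,190:290],None,fx=7,fy=7,interpolation=cv2.INTER_CUBIC),'s10')
go([0.40,-0.1,0.36],0.44); print(manip.get_obs()['joint_pos'].round(2))
E
```

```text
t 19.12 hook in bar mm [-59.8   9.1 116.2] F [ 0.45 -0.24 -0.26] Fbar 0.19 -0.47 T [0.04 0.06 0.  ] yaw 40.18 w 35.96
t 19.18 pos [0.5011 0.3607 0.3701] F [0.42 0.67 0.38] shift [ 374.6 -286.6    9.7]
turn [0.0007 0.0005 0.2615] shift after turn [ 287.7 -373.7   10.1]
[-1.03  0.29  0.44  1.27 -0.12  1.6   1.66]
```

View pics/w9.png

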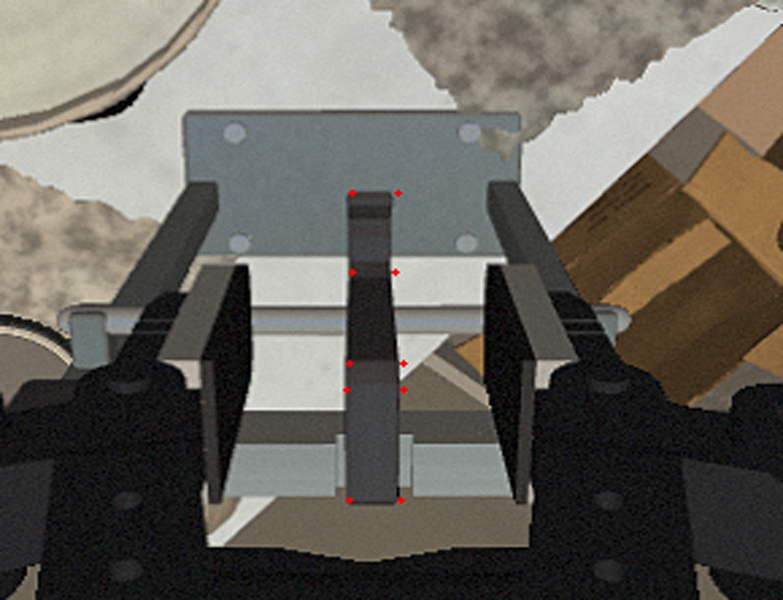

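View pics/s10.png

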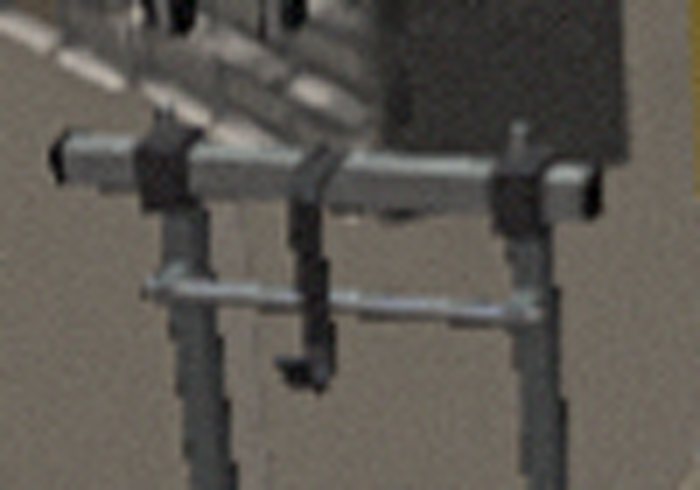

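Request:
arm_command(targets="47 -36 1 0 0 0;47 -36 1 0 0 0;47 -36 1 0 0 0;47 -36 1 0 0 0;47 -36 1 0 0 0")

```text
clock: 19.8
position: [0.4375, 0.0699, 0.3641]
ee_rot: [-0.344, 0.939, -0.0, -0.001]
ft_force: [0.6, -0.0, 0.1]
grip_width: 0.423
```

Request:
arm_command(targets="47 -36 1 0 0 0;47 -36 1 0 0 0;46 -36 1 0 0 0.13;0 0 0 0 0 0.13;0 0 30 0 0 0", grip=50)

```text
clock: 20.42
position: [0.4016, -0.102, 0.3325]
ee_rot: [-0.217, 0.976, -0.0, 0.001]
ft_force: [0.9, 0.4, 0.2]
grip_width: 0.587
```

Request:
arm_command(targets="0 0 40 0 0 0;0 0 0 0 0 0")

```text
clock: 20.68
position: [0.3994, -0.1014, 0.2899]
ee_rot: [-0.219, 0.976, -0.0, -0.003]
ft_force: [-0.3, 0.2, 0.3]
grip_width: 0.584
```

```bash
python3 - <<'E'
from h import *
c=manip.camera('wrist'); save(c['frame'],'w10')
find(c,['cup','cup_tab','bail_top'])
go([0.439,-0.0965,0.22],0.44); print(manip.get_obs()['joint_pos'].round(2))
E
```

```text
cup 0.92 [ 0.4364 -0.1013  0.0425] [302. 232.]
cup 0.61 [ 0.5245 -0.3957  0.0336] [ 24. 189.]
cup_tab 0.61 [ 0.4411 -0.0989  0.0419] [302. 236.]
cup_tab 0.58 [ 0.5229 -0.3976  0.0322] [ 23. 187.]
bail_top 0.65 [ 0.4385 -0.1014  0.0458] [301. 234.]
bail_top 0.65 [ 0.5291 -0.3971  0.0359] [ 20. 193.]
t 20.88 pos [ 0.4013 -0.1015  0.2934] F [-0.07 -0.35  0.21] shift [-36.1 -11.5  73.5]
turn [-0.0008  0.0014  0.0012] shift after turn [-36.2 -11.5  73.4]
[-0.72 -0.3   0.71  1.91  0.2   1.46  1.96]
```

View pics/w10.png

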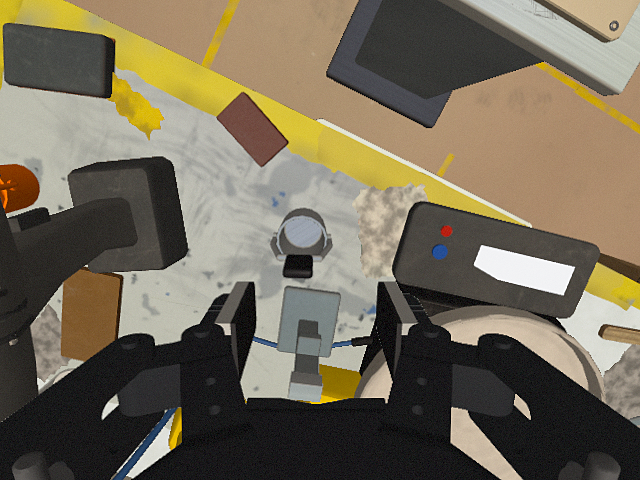

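```bash
cat > ov.py <<'E'
from h import *
import sys
x,y,yaw=map(float,sys.argv[1:4]); x0,y0,w,h,f=map(float,sys.argv[4:9]); x0,y0,w,h=map(int,(x0,y0,w,h))
c=manip.camera('wrist'); im=cv2.resize(c['frame'][y0:y0+h,x0:x0+w],None,fx=f,fy=f,interpolation=cv2.INTER_CUBIC)
def dr(P,col):
    for u in proj(c,hk(P,(x,y,0),yaw)): cv2.circle(im,tuple(((u-[x0,y0]+.5)*f).astype(int)),1,col,-1)
a=np.linspace(0,2*np.pi,40); dr(np.c_[27*np.cos(a),27*np.sin(a),55+0*a],(255,0,0))
dr([(0,t,110) for t in np.linspace(-18,18,10)],(0,255,0))
dr([(sx*4.5,t,151) for t in np.linspace(-12,12,8) for sx in(-1,1)],(255,255,0))
dr([(sx*4.5,t,111) for t in np.linspace(-12,12,8) for sx in(-1,1)],(0,0,255))
dr([(0,28.5,55),(0,-28.5,55)],(255,0,255))
save(im,sys.argv[9]); o=manip.get_obs(); print(o['position'],o['clock'])
E
python3 ov.py 0.440 -0.0975 0.44 255 195 95 95 6 w10a
```

```text
[ 0.40129347 -0.10148094  0.29330187] 20.925
```

View pics/w10a.png

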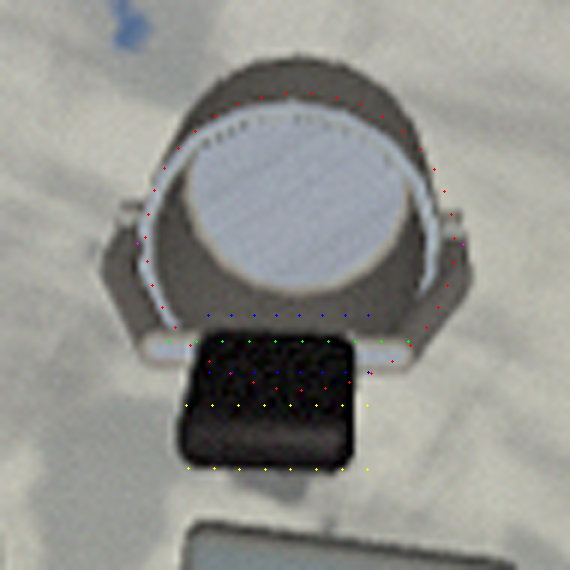

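```bash
python3 - <<'E'
from h import *
go([0.4414,-0.0982,0.19],0.44)
E
```

```text
t 20.93 pos [ 0.4013 -0.1015  0.2933] F [-0.18  0.27  0.6 ] shift [-37.5 -14.1 103.4]
turn [-0.0007  0.0016  0.0013] shift after turn [-37.7 -14.1 103.3]
```

Request:
arm_command(targets="-19 -7 25 0 0 0;-18.5 -7 35 0 0 0;0 0 30 0 0 0;0 0 13 0 0 0;0 0 0 0 0 0")

```text
clock: 21.55
position: [0.4405, -0.0981, 0.1893]
ee_rot: [-0.219, 0.976, -0.0, -0.0]
ft_force: [-0.1, -0.0, 0.4]
grip_width: 0.585
```

Request:
arm_command(targets="0 0 0 0 0 0")

```text
clock: 21.68
position: [0.4411, -0.0982, 0.1902]
ee_rot: [-0.219, 0.976, 0.0, 0.001]
ft_force: [0.3, 0.2, -0.0]
grip_width: 0.589
```

```bash
python3 ov.py 0.4414 -0.0982 0.44 220 170 190 190 3 w11; python3 - <<'E'
from h import *
go([0.4414,-0.0982,0.133],0.44)
E
```

```text
[ 0.44110168 -0.09817571  0.19016222] 21.725
t 21.73 pos [ 0.4411 -0.0982  0.1902] F [-0.01  0.46 -0.72] shift [-0.1 -0.1 57.2]
turn [-0.0002  0.0021  0.0012] shift after turn [-0.3 -0.1 57.2]
```

View pics/w11.png

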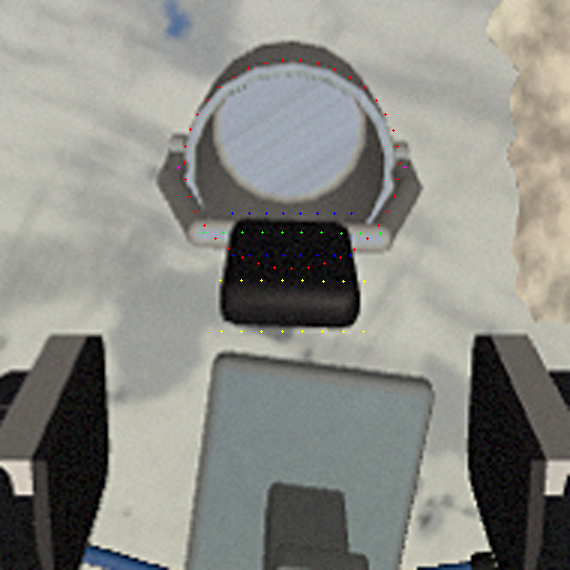

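Request:
arm_command(targets="0 0 25 0 0 0;0 0 20 0 0 0;0 0 12 0 0 0;0 0 0 0 0 0;0 0 0 0 0 0")

```text
clock: 22.35
position: [0.4409, -0.0982, 0.1327]
ee_rot: [-0.219, 0.976, 0.0, 0.001]
ft_force: [-0.1, 0.1, -0.7]
grip_width: 0.589
```

Request:
arm_command(targets="0 0 0 0 0 0;0 0 0 0 0 0;0 0 0 0 0 0;0 0 0 0 0 0;0 0 0 0 0 0", grip=12, squeeze=60)

```text
clock: 22.98
position: [0.441, -0.0982, 0.1327]
ee_rot: [-0.219, 0.976, 0.0, 0.001]
ft_force: [-1.7, 0.1, 6.1]
grip_width: 0.265
```

```bash
python3 ov.py 0.4414 -0.0982 0.44 170 120 300 300 2 w12; python3 - <<'E'
from h import *
go([0.4414,-0.0982,0.133],0.44);st()
E
```

```text
[ 0.44097184 -0.09814184  0.13268481] 23.025
t 23.02 pos [ 0.441  -0.0981  0.1327] F [-1.3   0.07  6.39] shift [-0.4 -0.2 -0.3]
turn [-0.0001  0.0013  0.0012] shift after turn [-0.4 -0.2 -0.3]
t 23.02 hook in bar mm [-401.1 -302.7 -122.5] F [-1.3   0.07  6.39] Fbar -0.95 0.89 T [-0.04  0.28  0.05] yaw 25.28 w 22.58
```

View pics/w12.png

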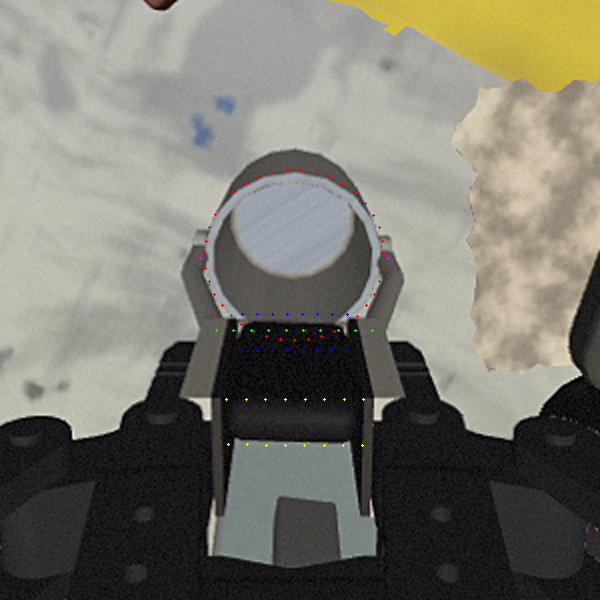

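Request:
arm_command(targets="0 0 -3 0 0 0;0 0 -15 0 0 0;0 0 -35 0 0 0;0 0 -35 0 0 0;0 0 0 0 0 0")

```text
clock: 23.65
position: [0.4418, -0.0984, 0.2228]
ee_rot: [-0.219, 0.976, 0.0, 0.003]
ft_force: [-0.1, 0.6, -2.3]
grip_width: 0.275
```

```bash
python3 - <<'E'
from h import *
go(bw(-.15,.0086,.125),BY); st()
c=manip.camera('wrist'); save(c['frame'],'w13')
t=manip.camera('top')
im=cv2.imread('pics/top0.png')
for u in [(262,212),(215,253),(258,296),(308,255)]: print(atz(t,u,.13)[:2])
for x in(-.044,-.11): print(bw(x,.0086,0)[:2])
E
```

```text
t 23.65 pos [ 0.4418 -0.0984  0.2228] F [-0.06  0.58 -2.33] shift [-192.2  373.8 -176.5]
turn [-0.0014  0.0049 -0.259 ] shift after turn [-280.7  312.4 -177.2]
t 23.65 hook in bar mm [-400.6 -303.4  -32.4] F [-0.06  0.58 -2.33] Fbar 0.33 0.48 T [-0.04  0.01  0.01] yaw 25.27 w 23.47
[0.64769493 0.18036841]
[0.49416177 0.27945459]
[0.39144634 0.12941006]
[0.53737232 0.0206936 ]
[0.53624957 0.38970322]
[0.48576999 0.34718485]
```

View pics/w13.png

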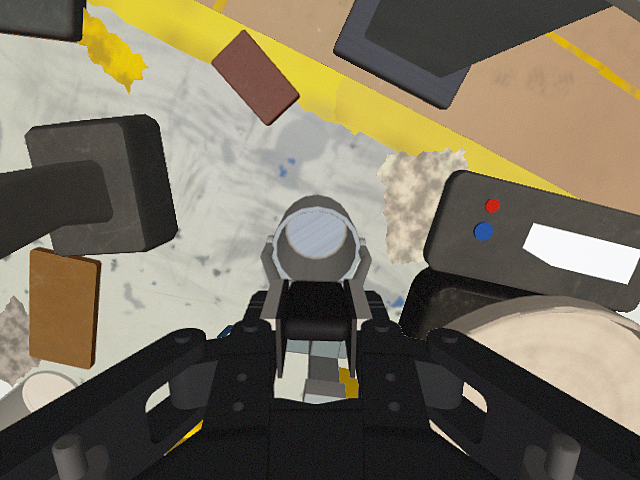

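Request:
arm_command(targets="0 25 -45 0 0 0;0 45 -42 0 0 0;0 50 -35 0 0 0;0 50 -30 0 0 0;0 40 -20 0 0 0")

```text
clock: 24.38
position: [0.3496, 0.0933, 0.3922]
ee_rot: [-0.219, 0.976, -0.0, -0.0]
ft_force: [2.1, 0.6, -2.4]
grip_width: 0.266
```

Request:
arm_command(targets="-45 38 0 0 0 0;-47 40 0 0 0 0;-47 40 0 0 0 -0.06;-45 38 0 0 0 -0.1;0 0 0 0 0 -0.1")

```text
clock: 25.0
position: [0.4466, 0.317, 0.3874]
ee_rot: [-0.347, 0.938, -0.002, -0.003]
ft_force: [-0.9, -0.0, -1.4]
grip_width: 0.266
```

Request:
arm_command(targets="0 0 0 0 0 0;0 0 0 0 0 0")

```text
clock: 25.25
position: [0.4473, 0.3119, 0.3918]
ee_rot: [-0.342, 0.94, -0.0, -0.0]
ft_force: [-0.4, -0.5, -1.1]
grip_width: 0.263
```

```bash
cat >> h.py <<'E'
COFF=np.array([.0005,0,-.0227])
HK=np.array([.0005,.0086,-.005])
def cs():
    o=manip.get_obs(); m=R.from_quat(o['ee_rot']).as_matrix()
    print('t',round(o['clock'],2),'bail in hook mm',((wb(o['position'])+COFF-HK)*1000).round(1),'F',o['ft_force'].round(2),'Fbar',(o['ft_force'][:2]@UX).round(2),(o['ft_force'][:2]@UY).round(2),'T',o['torque'].round(2), 'yaw',np.degrees(np.arctan2(-m[0,1],m[1,1])).round(2),'z',m[:,2].round(3))
E
python3 - <<'E'
from h import *
cs(); go(bw(*(HK+[-.110,0,-.040]-COFF)),BY)
print(manip.get_obs()['joint_pos'].round(2))
E
```

```text
t 25.25 bail in hook mm [-162.2   -2.2   99.1] F [-0.44 -0.48 -1.14] Fbar -0.65 -0.08 T [-0.03  0.02  0.02] yaw 39.98 z [-0. -0. -1.]
t 25.25 pos [0.4473 0.3119 0.3918] F [-0.44 -0.48 -1.14] shift [-52.2   2.3 139. ]
turn [ 0.0001 -0.0004 -0.0021] shift after turn [-52.2   2.2 139.1]
[-0.99  0.11  0.33  1.42 -0.04  1.62  1.61]
```

Request:
arm_command(targets="-20 1 35 0 0 0;-20 1 40 0 0 0;-7 0 40 0 0 0;0 0 24 0 0 0;0 0 0 0 0 0")

```text
clock: 25.88
position: [0.4811, 0.3435, 0.2517]
ee_rot: [-0.342, 0.94, -0.0, -0.001]
ft_force: [0.1, 0.5, -0.5]
grip_width: 0.267
```

Request:
arm_command(targets="0 0 0 0 0 0")

```text
clock: 26.0
position: [0.4823, 0.3445, 0.2547]
ee_rot: [-0.343, 0.939, 0.001, 0.001]
ft_force: [0.5, -0.1, -1.0]
grip_width: 0.261
```

```bash
python3 - <<'E'
from h import *
cs()
c=manip.camera('wrist'); save(c['frame'],'w14'); s=manip.camera('scene'); save(cv2.resize(s['frame'][130:230,190:290],None,fx=6,fy=6,interpolation=cv2.INTER_CUBIC),'s14')
E
```

```text
t 26.0 bail in hook mm [-114.4    0.2  -38. ] F [ 0.47 -0.06 -1.02] Fbar 0.32 -0.35 T [ 0.   -0.06 -0.02] yaw 40.1 z [ 0.002  0.002 -1.   ]
```

View pics/w14.png

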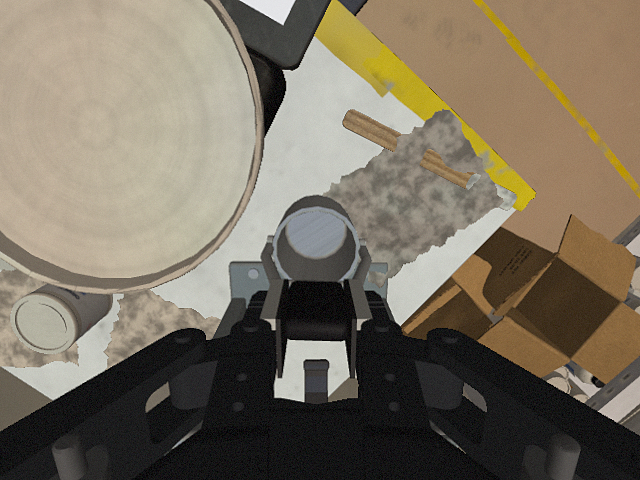

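View pics/s14.png

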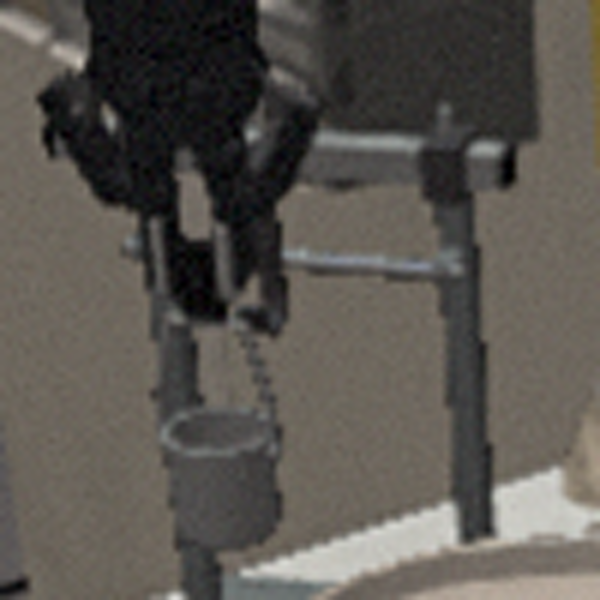

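Request:
arm_command(targets="-15 0 0 0 0 0;-15 0 0 0 0 0;-5 0 0 0 0 0;0 0 0 0 0 0")

```text
clock: 26.6
position: [0.5087, 0.3672, 0.2534]
ee_rot: [-0.343, 0.939, 0.0, 0.0]
ft_force: [-0.5, -0.3, -2.4]
grip_width: 0.264
```

```bash
python3 - <<'E'
from h import *
cs(); manip.camera('top');cs()
E
```

```text
t 26.6 bail in hook mm [-79.6   0.5 -39.3] F [-0.47 -0.27 -2.42] Fbar -0.53 0.1 T [-0.03  0.01 -0.01] yaw 40.17 z [ 0.  0. -1.]
t 26.65 bail in hook mm [-79.8   0.5 -39.4] F [-0.46 -0.64 -1.63] Fbar -0.77 -0.19 T [ 0.   -0.02 -0.02] yaw 40.16 z [ 0.  0. -1.]
```

Request:
arm_command(targets="-8 0 -1 0 0 0;-8 0 0 0 0 0;-8 0 0 0 0 0;0 0 0 0 0 0")

```text
clock: 27.15
position: [0.5273, 0.383, 0.2536]
ee_rot: [-0.344, 0.939, -0.0, -0.0]
ft_force: [-0.3, 0.6, -1.8]
grip_width: 0.264
```

Request:
arm_command(targets="-6 0 0 0 0 0;-5 0 0 0 0 0;0 0 0 0 0 0;0 0 0 0 0 0")

```text
clock: 27.65
position: [0.5353, 0.3897, 0.254]
ee_rot: [-0.343, 0.939, 0.0, -0.0]
ft_force: [-0.1, -0.3, -1.6]
grip_width: 0.266
```

```bash
python3 - <<'E'
from h import *
cs()
c=manip.camera('wrist'); save(cv2.resize(c['frame'][180:420,200:440],None,fx=2.5,fy=2.5,interpolation=cv2.INTER_CUBIC),'w15'); s=manip.camera('scene'); save(cv2.resize(s['frame'][130:230,190:290],None,fx=6,fy=6,interpolation=cv2.INTER_CUBIC),'s15');cs()
E
```

```text
t 27.65 bail in hook mm [-44.7   0.6 -38.7] F [-0.09 -0.31 -1.61] Fbar -0.27 -0.18 T [-0.    0.02 -0.02] yaw 40.17 z [-0. -0. -1.]
t 27.75 bail in hook mm [-44.8   0.6 -38.7] F [ 0.36 -0.36 -1.12] Fbar 0.04 -0.51 T [-0.01 -0.02  0.04] yaw 40.18 z [-0.  0. -1.]
```

View pics/w15.png

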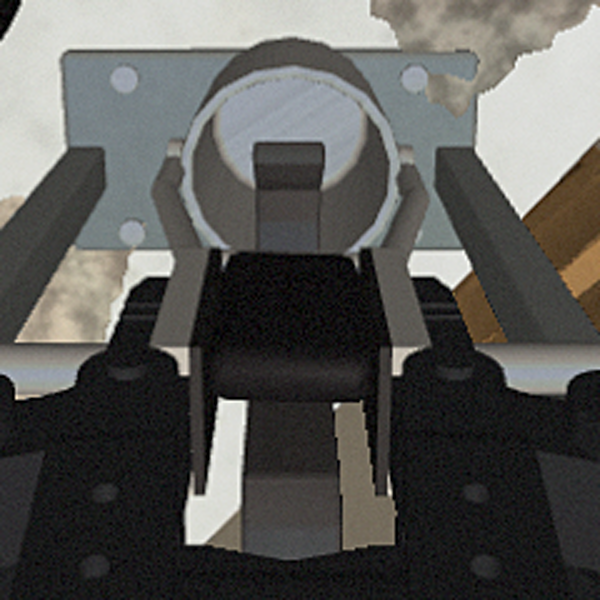

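View pics/s15.png

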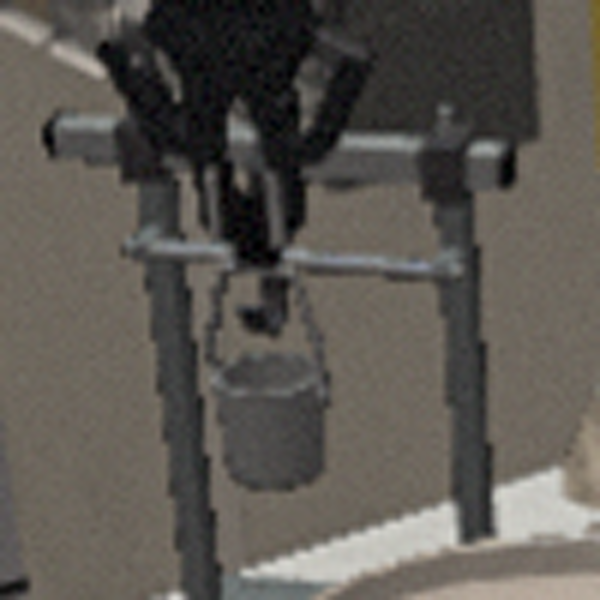

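Request:
arm_command(targets="0 0 8 0 0 0;0 0 7 0 0 0;0 0 5 0 0 0;0 0 0 0 0 0;0 0 0 0 0 0", squeeze=30)

```text
clock: 28.38
position: [0.5354, 0.3898, 0.2342]
ee_rot: [-0.343, 0.939, 0.0, 0.0]
ft_force: [0.3, -0.2, -2.4]
grip_width: 0.266
```

Request:
arm_command(targets="0 0 2 0 0 0;0 0 2 0 0 0;0 0 0 0 0 0;0 0 0 0 0 0")

```text
clock: 28.88
position: [0.5353, 0.3898, 0.23]
ee_rot: [-0.343, 0.939, 0.0, 0.0]
ft_force: [-0.1, 0.2, -1.9]
grip_width: 0.265
```

```bash
python3 - <<'E'
from h import *
cs()
manip.camera('scene');cs()
E
```

```text
t 28.88 bail in hook mm [-44.7   0.7 -62.7] F [-0.12  0.24 -1.85] Fbar 0.06 0.26 T [ 0.    0.02 -0.04] yaw 40.18 z [-0.  0. -1.]
t 28.93 bail in hook mm [-44.6   0.6 -62.7] F [-0.83 -0.28 -0.93] Fbar -0.82 0.32 T [-0.01  0.01 -0.03] yaw 40.18 z [ 0.  0. -1.]
```

Request:
arm_command(targets="0 0 1 0 0 0;0 0 1 0 0 0;0 0 0 0 0 0")

```text
clock: 29.3
position: [0.5353, 0.3897, 0.2278]
ee_rot: [-0.343, 0.939, 0.0, -0.0]
ft_force: [-0.1, -0.1, -2.0]
grip_width: 0.267
```

Request:
arm_command(targets="0 0 0.7 0 0 0;0 0 0 0 0 0")

```text
clock: 29.55
position: [0.5353, 0.3898, 0.2272]
ee_rot: [-0.343, 0.939, 0.0, -0.0]
ft_force: [0.9, 0.6, -1.5]
grip_width: 0.266
```

Request:
arm_command(targets="0 0 0.5 0 0 0;0 0 0 0 0 0")

```text
clock: 29.8
position: [0.5353, 0.3898, 0.2268]
ee_rot: [-0.343, 0.939, 0.0, -0.0]
ft_force: [-0.1, -0.4, -1.9]
grip_width: 0.267
```

Request:
arm_command(targets="0 0 0.4 0 0 0;0 0 0 0 0 0")

```text
clock: 30.05
position: [0.5354, 0.3898, 0.2266]
ee_rot: [-0.343, 0.939, 0.0, 0.0]
ft_force: [-0.2, -0.8, 0.1]
grip_width: 0.268
```

```bash
python3 - <<'E'
from h import *
cs()
manip.camera('scene');cs()
manip.camera('scene');cs()
E
```

```text
t 30.05 bail in hook mm [-44.6   0.6 -66.1] F [-0.24 -0.78  0.13] Fbar -0.68 -0.45 T [ 0.05 -0.02  0.06] yaw 40.18 z [ 0.  0. -1.]
t 30.1 bail in hook mm [-44.6   0.6 -66.2] F [-0.01  0.81 -0.93] Fbar 0.51 0.62 T [ 0.04 -0.07  0.03] yaw 40.18 z [ 0.  0. -1.]
t 30.15 bail in hook mm [-44.6   0.7 -66.2] F [ 0.5  -0.25 -0.02] Fbar 0.22 -0.51 T [ 0.07 -0.03  0.01] yaw 40.18 z [ 0.  0. -1.]
```

Request:
arm_command(targets="0 0 0 0 0 0;0 0 0 0 0 0;0 0 0 0 0 0", grip=44)

```text
clock: 30.52
position: [0.5354, 0.3898, 0.2265]
ee_rot: [-0.343, 0.939, 0.0, 0.0]
ft_force: [-0.7, -1.0, 0.1]
grip_width: 0.511
```

```bash
python3 - <<'E'
from h import *
cs()
c=manip.camera('wrist'); save(cv2.resize(c['frame'][180:420,200:440],None,fx=2.5,fy=2.5,interpolation=cv2.INTER_CUBIC),'w16')
E
```

```text
t 30.52 bail in hook mm [-44.6   0.6 -66.2] F [-0.71 -1.05  0.1 ] Fbar -1.22 -0.34 T [-0.03  0.04 -0.03] yaw 40.18 z [ 0.  0. -1.]
```

View pics/w16.png

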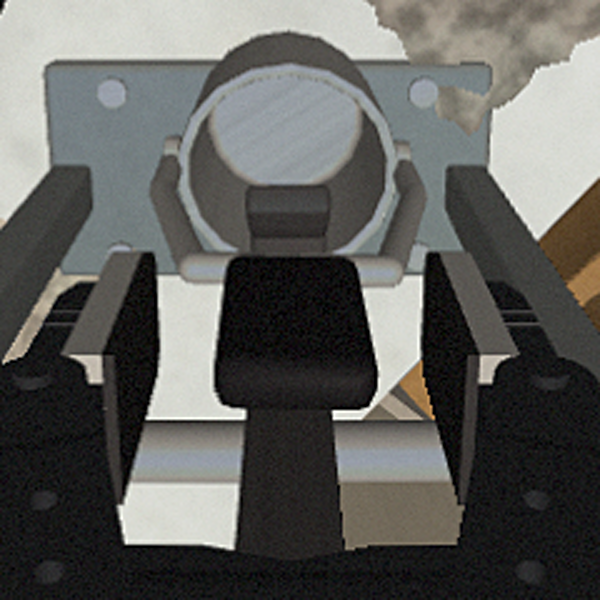

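Request:
arm_command(targets="0 0 -8 0 0 0;0 0 -20 0 0 0;0 0 -35 0 0 0;0 0 -45 0 0 0;10 0 -45 0 0 0")

```text
clock: 31.2
position: [0.5275, 0.3833, 0.3811]
ee_rot: [-0.344, 0.939, -0.0, 0.0]
ft_force: [-0.9, 0.7, -0.4]
grip_width: 0.514
```

Request:
arm_command(targets="40 0 0 0 0 0;50 0 0 0 0 0;0 0 0 0 0 0;0 0 0 0 0 0")

```text
clock: 31.7
position: [0.4591, 0.3256, 0.3802]
ee_rot: [-0.344, 0.939, 0.001, 0.001]
ft_force: [0.4, -0.5, 1.1]
grip_width: 0.516
```

```bash
python3 - <<'E'
from h import *
cs()
s=manip.camera('scene'); save(cv2.resize(s['frame'][130:230,190:290],None,fx=6,fy=6,interpolation=cv2.INTER_CUBIC),'s17')
c=manip.camera('wrist'); im=c['frame'].copy()
o=bw(*HK)
for P in [(-32.5,7,8),(-32.5,-7,8),(10,-7,14),(10,7,14),(-66,7,-48),(-66,-7,-48),(-44,18,-66.5),(-44,-18,-66.5),(-44,0,-25.5)]:
    u=proj(c,hk(P,o,BY))[0]; cv2.circle(im,tuple(np.round(u).astype(int)),2,(255,0,0),-1)
save(im,'w17')
E
```

```text
t 31.7 bail in hook mm [-144.3    0.7   87.5] F [ 0.4  -0.5   1.06] Fbar -0.02 -0.64 T [-0.01 -0.    0.02] yaw 40.19 z [ 0.001  0.001 -1.   ]
```

View pics/s17.png

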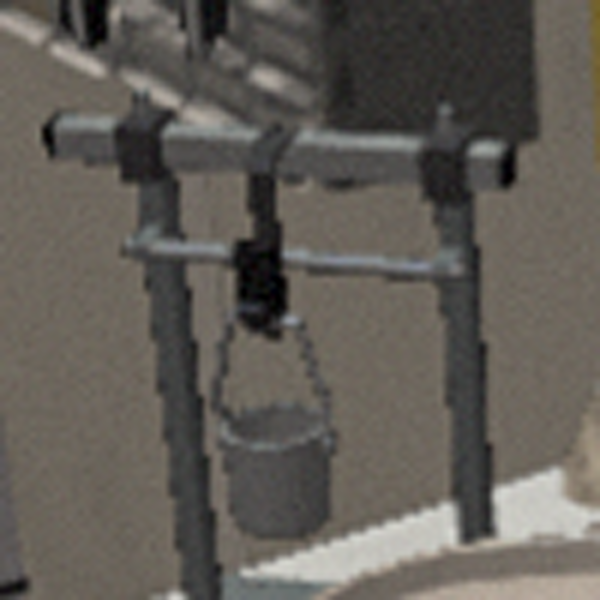

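View pics/w17.png

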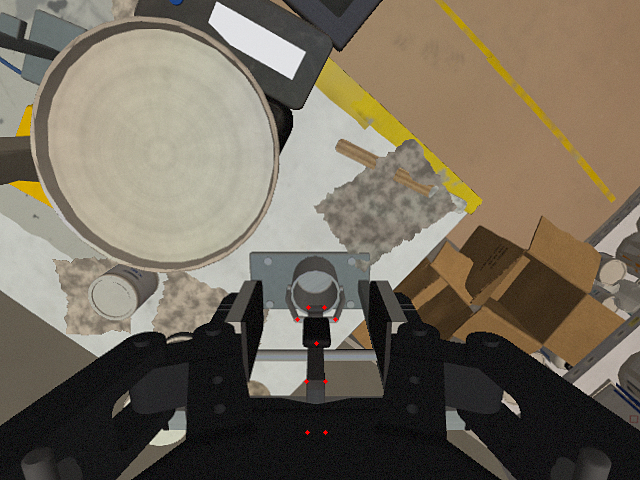

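Request:
arm_command(targets="0 0 0 0 0 0;0 0 0 0 0 0;0 0 0 0 0 0;0 0 0 0 0 0;0 0 0 0 0 0")

```text
clock: 32.42
position: [0.4589, 0.3252, 0.3794]
ee_rot: [-0.343, 0.939, 0.0, -0.0]
ft_force: [-0.7, -0.3, 0.5]
grip_width: 0.514
```

Request:
arm_command(targets="0 0 0 0 0 0;0 0 0 0 0 0;0 0 0 0 0 0;0 0 0 0 0 0;0 0 0 0 0 0")

```text
clock: 33.05
position: [0.4589, 0.3252, 0.3794]
ee_rot: [-0.343, 0.939, 0.0, 0.0]
ft_force: [-0.2, -0.6, 0.6]
grip_width: 0.516
```

```bash
python3 - <<'E'
from h import *
fs=[]
for i in range(8):
    s=manip.camera('wrist'); fs.append(cv2.GaussianBlur(s['frame'],(5,5),0).astype(float)[245:390,260:370])
for f in fs[1:]: print(np.abs(f-fs[0]).max().round(1),np.abs(f-fs[0]).mean().round(2))
s=manip.camera('scene'); save(cv2.resize(s['frame'][130:230,190:290],None,fx=6,fy=6,interpolation=cv2.INTER_CUBIC),'s18'); cs()
E
```

```text
8.0 0.71
8.0 0.71
7.0 0.72
8.0 0.71
13.0 0.72
14.0 0.71
12.0 0.72
t 33.5 bail in hook mm [-144.7    0.5   86.7] F [ 0.56 -0.88 -0.11] Fbar -0.14 -1.03 T [ 0.02  0.   -0.05] yaw 40.18 z [ 0.  0. -1.]
```

View pics/s18.png

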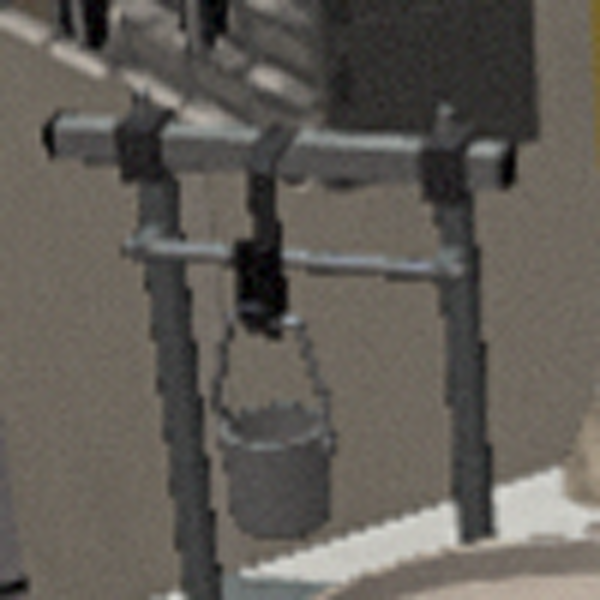

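Everything is at rest (only image noise between frames) and the arm is clear.

```bash
python3 -c "
from workcell import manip
print(manip.hand_in())"
```

```text
the job is handed in; nothing more can be done
None
```

The S-hook is seated in the bar's notch with the grey cup hanging by its bail in the lower curl, and I handed the job in at about 33.5 s; no verdict was reported.

- **Hook:** I took it off the stand, touched down on the bar at y -13 mm and slid it along. The wrist force never read above about 6 N. Near y +7 mm the force vanished; I moved on to y +9 mm and lowered it to firm contact 4.9 mm below bar level, which matches the 5 mm notch. I had already seen the notch near y +7.5 mm in the scene picture. The final overlay put the hook at about y +8.6 mm.
- **Cup:** I gripped it by the tab, brought the bail over the curl tip and lowered it until the hook took the weight. Contact came at hook z about -66.2 mm, against the nominal -66.5 mm, with little force showing.
- **Last checks:** The scene and wrist pictures show the hook in the notch and the cup hanging upright. Eight frames over 0.4 s differ only by image noise. The gripper is open and about 10 cm or more clear of the cup and hook.
- **Not measured directly:** I never went near the tin, box or sanding block and saw no contact with them, but I did not measure their positions again. Overlay points disagreed with the pictures by about 1 mm, inside the tolerances.

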